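# Sort battery tubes by weight and lock the live one in the charging dock

### The job

Two of the three alike battery tubes hold only a light dummy, the third a real cell: feel by lifting them which one is heavy. Lock the heavy tube into the charging dock, pressing it down and turning it clockwise as far as it goes, both gently (force bends the contact pin and shears the lugs), so that it stays down and has risen into its catch when you let go; stand the two light tubes upright in the grey tray. Leave the oil bottle and the white tin where they are.

Things in the scene. Friction and masses are not known exactly. Their poses are not given: they have to be found in the camera images.
- tube_1: closed aluminium battery tube with black knurled cap, 44 mm diameter, 98.5 mm tall, standing; three look exactly alike. Origin: centre of the foot's underside, z up the tube. Foot 32 mm diameter from 0 to 22 mm height, 44 mm shell (grip it) from 22 to 88 mm, cap above. Two bayonet lugs on the foot along the tube's own +x and -x: to 20.5 mm from the axis, 6 mm wide, 5 to 10 mm above the origin
- tube_2: battery tube, same shape, size and axes as tube_1. One of the three tubes holds a real cell and weighs 0.25 to 0.28 kg in all; the other two hold a light dummy and weigh 0.09 kg each. Which is which changes from start to start and cannot be seen
- tube_3: battery tube, same shape, size and axes as tube_1, light or heavy as told for tube_2
- dock: black charging dock fixed to the table, block 92 x 84 mm (x, y), 32 mm high; origin at the centre of its underside on the table, z up; its front with three small lamps faces -x. On top stands a round steel bayonet collar, 54 mm outside diameter, rim 52 mm above the table, bore 35 mm wide and 20 mm deep with a sprung brass pin. Never load it with more than 60 N in all, pressing and turning together
- dock_rim (a point): on the collar's axis, level with its rim; axes as the dock's. Two open slots 9 mm wide go down from the rim on opposite sides of the bore. The line through both slots is not measured: it lies within 0.40 rad either way of the dock's x axis, collar fixed. Find it by look or feel: lugs resting on the rim (tube origin 5 mm below rim), turned under light pressure, drop in at the slots
- dock_pin_top (a point): on the collar's axis, 6 mm below the rim: top of the sprung contact pin when free. It pushes the tube up with 5 N at first touch, 0.5 N more per mm pressed
- dock_catch (a point): on the collar's axis, 13.5 mm below the rim: where the origin of a locked tube lies. From the slots two channels run clockwise (from above) 0.75 rad to a hard stop at the catch. To turn in them the tube's origin must be 16 to 20 mm below the rim (20: hard bottom); at the stop the roof has a notch 2.5 mm high, the catch, into which the pin lifts the lugs once the push is eased
- return_tray: grey sheet-metal tray fixed on the table, 120 x 170 mm (x, y), walls 26 mm high and 3 mm thick, floor 3 mm thick; origin at the centre of its underside. Both light tubes fit side by side along its y axis, for instance 42 mm either side of its centre
- oil_bottle: bystander: squeeze bottle of oil with a red nozzle, 39 mm diameter, 128 mm tall, standing; origin at its underside
- screw_tin: bystander: round white tin with a lid, 51 mm diameter, 42 mm tall; origin at its underside
There are look-alikes about, which are no part of the job. What is shaped like the tube_2 but green or yellow is not meant.

How it is judged:
At the end, for the whole second after the job is handed in: Heavy tube in the dock: within 3 mm of the collar axis, upright within 0.07 rad, origin 12 to 15 mm below the rim. Both light tubes upright within 0.12 rad on the grey tray's floor, each loading it with 0.4 to 1.7 N (a heavy one: 2.5 N). All at rest (((horizontal distance between tube_1 and dock_rim below 0.003 m and z of tube_1 in the frame of dock_rim between -0.015 and -0.012 m and angle between tube_1's own z axis and vertical below 0.07 rad and x of tube_2 in the frame of return_tray between -0.058 and 0.058 m and y of tube_2 in the frame of return_tray between -0.083 and 0.083 m and z of each of tube_2, tube_3 in the frame of return_tray below 0.01 m and angle between each of tube_2, tube_3's own z axis and vertical below 0.12 rad and contact force between tube_2 and return_tray between 0.4 and 1.7 N and x of tube_3 in the frame of return_tray between -0.058 and 0.058 m and y of tube_3 in the frame of return_tray between -0.083 and 0.083 m and contact force between tube_3 and return_tray between 0.4 and 1.7 N) or (horizontal distance between tube_2 and dock_rim below 0.003 m and z of tube_2 in the frame of dock_rim between -0.015 and -0.012 m and angle between tube_2's own z axis and vertical below 0.07 rad and x of tube_1 in the frame of return_tray between -0.058 and 0.058 m and y of tube_1 in the frame of return_tray between -0.083 and 0.083 m and z of each of tube_1, tube_3 in the frame of return_tray below 0.01 m and angle between each of tube_1, tube_3's own z axis and vertical below 0.12 rad and contact force between tube_1 and return_tray between 0.4 and 1.7 N and x of tube_3 in the frame of return_tray between -0.058 and 0.058 m and y of tube_3 in the frame of return_tray between -0.083 and 0.083 m and contact force between tube_3 and return_tray between 0.4 and 1.7 N) or (horizontal distance between tube_3 and dock_rim below 0.003 m and z of tube_3 in the frame of dock_rim between -0.015 and -0.012 m and angle between tube_3's own z axis and vertical below 0.07 rad and x of tube_1 in the frame of return_tray between -0.058 and 0.058 m and y of tube_1 in the frame of return_tray between -0.083 and 0.083 m and z of each of tube_1, tube_2 in the frame of return_tray below 0.01 m and angle between each of tube_1, tube_2's own z axis and vertical below 0.12 rad and contact force between tube_1 and return_tray between 0.4 and 1.7 N and x of tube_2 in the frame of return_tray between -0.058 and 0.058 m and y of tube_2 in the frame of return_tray between -0.083 and 0.083 m and contact force between tube_2 and return_tray between 0.4 and 1.7 N)) and linear speed of each of tube_1, tube_2, tube_3 below 0.02 m/s); the robot touches nothing.
It fails at once if a tube loads the dock, pressing or turning, with more than 60 N (contact force between any of tube_1, tube_2, tube_3 and dock above 60 N).
It fails at once if oil bottle or white tin shifted by more than 30 mm or knocked over (distance of any of oil_bottle, screw_tin from where it was at the start of the episode above 0.03 m or angle between any of oil_bottle, screw_tin's own z axis and vertical above 0.5 rad).
It also fails if it takes over 72 s, if anything falls off the work surface, if the arm or the gripper's body presses on something with over 40 N, if the wrist force passes 120 N, or if a joint passes its speed limit or range.

### The arm

A 6-joint arm with a two-finger parallel gripper is mounted at the origin on a cart in front of the work surface, level with it; the furniture and walls round the work are solid. World frame = base frame: x ahead of the robot, y to its left, z up, the work surface at z = 0. Lengths are in m, angles in rad, forces in N, time in s.
With the tool pointing down it reaches from about 0.35 to 0.775 m from the base axis. Payload 5.5 kg.
Tool frame: the origin (TCP) lies at the very end of the fingers, on their centre line; the grasp point (between the pads) lies 19 mm behind it; x points along the fingers, y is the direction in which the jaws open and shut, and the axes are right-handed (so a half turn about x gives the same grasp; the last joint's range is limited). The gripper opens to 85 mm and grips with 20 to 120 N. Pads are 22 mm wide; open, the fingers measure 114 mm over their backs; the gripper's body (76 mm by 85 mm) begins 54 mm behind the grasp point. The pads swing forward as they close: fully open they stand 13 mm farther back than shut.
Start: joints at [1.204, 0.313, 0.046, 1.304, 0, 1.431], TCP at [0.129, 0.56, 0.231] pointing down, gripper open.
Joint ranges: [-2.76, 2.76], [-0.86, 1.69], [-1.03, 1.26], [-2.2, 2.34], [-1.47, 1.5], [-3.14, 3.14]. Speed limits (rad/s): [2.57, 2.57, 3.14, 3.14, 3.14, 3.14].

### API

Orientations are given as a unit quaternion [w, x, y, z].
In Python, from workcell import readout, cams, env, finder gives the robot as it stands.
- The arm moves only by the tool drive_tool, never from a script. Its argument "moves" is a list that holds one entry, the list of rows, each a list of 7 numbers: the shift along the tool's x, y, z in m, then the turn, a rotation vector about the tool's x, y, z in rad, then the closure in counts, from 0 (fully open) to 255 (shut). A call has exactly 5 rows; each row is the pose to reach, as a shift and turn from the pose measured when the call began, along the tool's axes at that moment; what a row does not reach only later rows make up. A row lasts 1/8 s, in which the tool goes at most 62.5 mm and 10.7 degrees, less where a joint would pass 70% of its speed; a pose out of reach is approached as far as the arm can. A call with a gripper value outside its range is refused whole. The fingers move at their own pace and stop on an object; "squeeze" is the grip in N (left out, the last holds). Time passes only in rows, so rows that repeat a pose let the fingers close, or fill a call up. It gives the time, the measured TCP pose, the force and the opening at its end, in the units of the state.
- readout.get_state(): the state, without advancing time (a new reading comes with each control period).
- cams.read_camera(name): name is "scene" or "top" or "wrist"; returns the picture (420x560x3 uint8, blue, green, red); there is no depth.
- cams.camera_params(name): a dict with "mtx" (3x3 intrinsics, pixels), "dist" ([k1, k2, p1, p2, k3] as OpenCV has them; the pictures are not rectified), "R" (3x3) and "t" (3): a world point X has camera coordinates R X + t; the wrist camera has in their place "mount" (4x4, takes a point from camera to tool coordinates, whose origin is the TCP and whose axes are the tool frame's). Camera axes: x right, y down, z forward; pixel columns grow to the right and rows downward; lengths in m; the calibration is good to about 2 mm. A picture is of the moment at which its call begins: read the wrist's pose just before it. camera_params takes no time and is no camera call.
- env.hand_in(): hands the job in, once; it reports no verdict.
Trained networks look in the newest picture that a camera, given by its name, has taken for a name from the list of things; names that differ only in an ending like _2 or _b are one class to them, and where a whole thing is asked for, a point or a joint stands for the part that bears it (a point fixed in the world has none). Each returns a list of dicts, best first, with "conf" (0 to 1); they miss things now and then, are a little off and sometimes report something else, mostly with a low value. They report only what shows in the picture. A call takes as long as a camera call. They do not tell look-alikes from the thing itself.
- finder.regions_of(camera, name): "pixels" (420x560 bool, what is visible of it) and "point" ([column, row] in pixels, amid what is visible of it).
The state is a dict: "clock": time; "joint_pos": joint angles; "qvel": joint speeds; "tau": joint torques, N m; "tcp_pos": TCP position; "orientation": TCP orientation; "wrist_force": force on the tool from outside, world axes, zero at the start; "ft_torque": the same for the moment, N m; "finger_gap": finger opening in m.
Only numpy, scipy, OpenCV 4.12 (cv2) and the standard library are available. Lean on these libraries where they do the work, as an engineer would, in place of code of your own. Each camera call takes 0.05 s, during which the arm holds its last target.

## Working session

There is one attempt and no reset: what is moved stays moved. The work goes in short steps, Python scripts to look and compute and a tool call to move; the robot and the scene stay as the last step left them, time stands still between calls to the robot, and variables do not carry over. Pictures are saved under pics/ and viewed, and the job is handed in when it is done.

Besides the shell and the picture viewer there is one more tool, called after "Request:" as a command line: name --argument value ..., lists and objects as JSON in quotes. drive_tool: Moves the arm, as the interface text tells. Its arguments: {"type":"object","properties":{"moves":{"type":"array"},"squeeze":{"type":"number"}},"required":["moves"]}

I'll start with the state and pictures from the fixed cameras.

```bash
mkdir -p pics; ls; cat > h.py <<'E'
import numpy as np, cv2
from scipy.spatial.transform import Rotation as Ro
from workcell import readout, cams, env, finder
def st(): return readout.get_state()
def Rt(s):
    q=s['orientation']; return Ro.from_quat([q[1],q[2],q[3],q[0]]).as_matrix()
def snap(n,f):
    im=cams.read_camera(n); cv2.imwrite('pics/'+f,im); return im
def ext(n,s=None):
    p=cams.camera_params(n)
    K=np.array(p['mtx'],float);d=np.array(p['dist'],float)
    if n=='wrist':
        M=np.array(p['mount']); T=np.eye(4);T[:3,:3]=Rt(s);T[:3,3]=s['tcp_pos']
        C=T@M; R=C[:3,:3].T; t=-R@C[:3,3]
    else: R=np.array(p['R'],float);t=np.array(p['t'],float)
    return K,d,R,t
def ray(n,uv,s=None):
    K,d,R,t=ext(n,s)
    x=cv2.undistortPoints(np.array(uv,float).reshape(1,1,2),K,d).ravel()
    return -R.T@t, R.T@np.array([x[0],x[1],1.])
def onz(n,uv,z,s=None):
    o,v=ray(n,uv,s); return o+v*(z-o[2])/v[2]
def proj(n,X,s=None):
    K,d,R,t=ext(n,s)
    return cv2.projectPoints(np.array(X,float).reshape(-1,3),cv2.Rodrigues(R)[0],t,K,d)[0].reshape(-1,2)
E
python3 - <<'E'
from h import *
np.set_printoptions(precision=4,suppress=True)
s=st();print(s)
for n in('scene','top','wrist'):
    snap(n,n+'0.png')
    if n!='wrist':
        K,d,R,t=ext(n);print(n,-R.T@t,R[2],K[0,0],d)
print(cams.camera_params('wrist')['mount'])
for n in ('scene','top'):
  for c in('tube_1','dock','return_tray','oil_bottle','screw_tin'):
    for r in finder.regions_of(n,c): print(n,c,round(r['conf'],2),r['point'],r['pixels'].sum())
E
```

```text
pics
{'clock': 0.0, 'joint_pos': array([ 1.2044,  0.314 ,  0.045 ,  1.3036, -0.    ,  1.4312]), 'qvel': array([-0.0005,  0.0014, -0.0001,  0.0007,  0.0003,  0.001 ]), 'tau': array([  0.0006, -48.0624,  29.8533,   0.0191,  -0.0001,   0.    ]), 'tcp_pos': array([0.1291, 0.5598, 0.2304]), 'orientation': array([ 0.7024,  0.0794,  0.7027, -0.0807]), 'wrist_force': array([-0.8834, -0.2134,  0.2049]), 'ft_torque': array([0.0301, 0.0278, 0.0182]), 'finger_gap': 0.08576686363795478}
scene [ 0.1964 -0.5628  0.9456] [ 0.3163  0.5598 -0.7659] 402.56411035878415 [-0.0764  0.      0.      0.      0.    ]
top [0.4171 0.064  0.9375] [ 0.1474  0.0205 -0.9889] 388.72005800069604 [0.0112 0.     0.     0.     0.    ]
[[-0.0015 -0.2886  0.9574 -0.1419]
 [ 1.     -0.0006  0.0013  0.0002]
 [ 0.0002  0.9574  0.2886 -0.0727]
 [ 0.      0.      0.      1.    ]]
scene tube_1 0.91 [313.8, 237.7] 431
scene tube_1 0.88 [228.4, 329.0] 534
scene tube_1 0.85 [356.2, 256.4] 446
scene tube_1 0.76 [312.1, 267.6] 473
scene tube_1 0.67 [376.7, 234.2] 480
scene tube_1 0.64 [337.9, 176.9] 392
scene dock 0.94 [254.8, 242.7] 976
scene return_tray 0.95 [299.5, 208.0] 2010
scene oil_bottle 0.67 [253.4, 157.6] 266
scene screw_tin 0.62 [245.5, 208.0] 305
top tube_1 0.81 [342.5, 192.6] 405
top tube_1 0.8 [380.6, 212.2] 444
top tube_1 0.68 [372.6, 122.5] 536
top tube_1 0.65 [383.6, 157.9] 489
top tube_1 0.65 [272.4, 111.4] 512
top tube_1 0.6 [396.0, 258.4] 450
top tube_1 0.58 [404.7, 327.8] 539
top dock 0.67 [300.3, 250.4] 1394
top return_tray 0.73 [277.7, 173.5] 3656
top oil_bottle 0.75 [176.9, 193.7] 317
top screw_tin 0.85 [257.1, 237.2] 413
```

View pics/scene0.png

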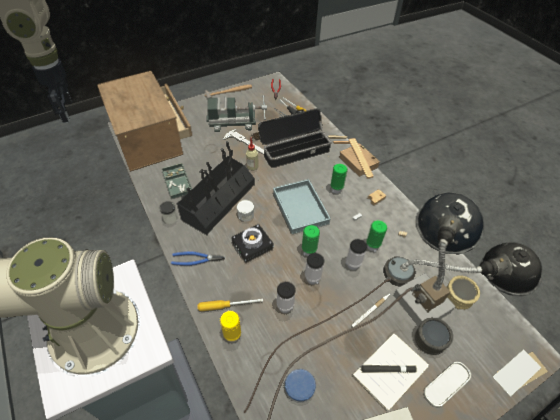

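View pics/top0.png

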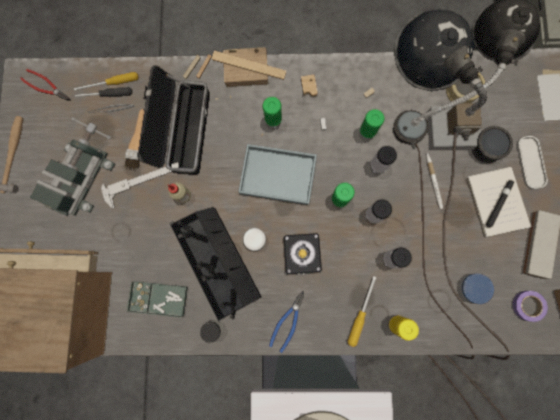

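View pics/wrist0.png

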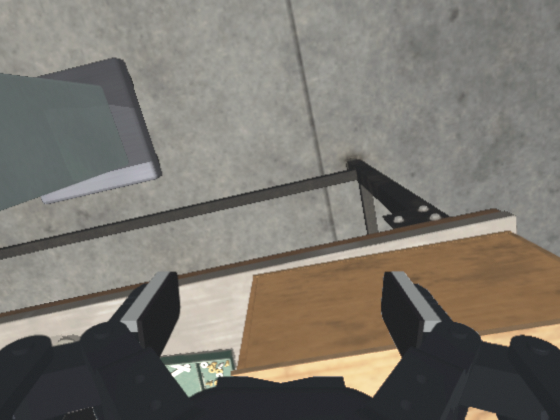

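Both pictures show three grey, black-capped tubes: top (384,160), (378,212), (398,258), matching scene (356,255), (314,268), (286,297). There are three green look-alikes and one yellow. The dock is at top (302,253) with its lamps towards the robot, and the tray at (278,174). Next I'll fit silhouettes to get poses.

```bash
cat > fit.py <<'E'
from h import *
from scipy.optimize import minimize
def cyl(r,z0,z1,n=40):
    a=np.linspace(0,2*np.pi,n,endpoint=False)
    c=np.c_[r*np.cos(a),r*np.sin(a)]
    return np.r_[np.c_[c,np.full(n,z0)],np.c_[c,np.full(n,z1)]]
TUBE=[cyl(.016,0,.022),cyl(.022,.022,.088),cyl(.021,.088,.0985)]
def box(a,b,z0,z1): return np.array([[x,y,z] for x in(-a,a) for y in(-b,b) for z in(z0,z1)])
DOCK=[box(.046,.042,0,.032),cyl(.027,.032,.052)]
TRAY=[box(.06,.085,0,.026)]
S=4
def sil(n,parts,x,y,th,s=None,dx=(0,0)):
    m=np.zeros((420*S,560*S),np.uint8);c,si=np.cos(th),np.sin(th)
    for P in parts:
        Q=np.c_[P[:,0]*c-P[:,1]*si+x,P[:,0]*si+P[:,1]*c+y,P[:,2]]
        uv=proj(n,Q,s)*S
        cv2.fillConvexPoly(m,cv2.convexHull(np.round(uv+S/2).astype(np.int32)),1)
    return cv2.resize(m.astype(np.float32),(560,420),interpolation=cv2.INTER_AREA)
def fit(obs,parts,x0,yaw=False):
    # obs list (cam,mask,state)
    def cost(p):
        th=p[2] if yaw else 0; e=0
        for n,m,s in obs:
            q=sil(n,parts,p[0]/100,p[1]/100,th,s); m=m.astype(np.float32)
            e+=1-np.minimum(q,m).sum()/np.maximum(q,m).sum()
        return e/len(obs)
    p0=np.array([x0[0]*100,x0[1]*100]+([x0[2]] if yaw else []))
    ss=np.vstack([p0]+[p0+d for d in np.diag([1,1,.15][:len(p0)])])
    r=minimize(cost,p0,method='Nelder-Mead',options=dict(initial_simplex=ss,xatol=.005,fatol=1e-4))
    return r.x/np.array([100,100,1][:len(p0)]),r.fun
E
cat > a.py <<'E'
from fit import *
np.set_printoptions(precision=4,suppress=True)
D={}
for n in ('scene','top'):
    cams.read_camera(n)
    for c in('tube_1','dock','return_tray','oil_bottle','screw_tin'):
        D[n,c]=finder.regions_of(n,c)
def near(n,c,uv):
    L=[r for r in D[n,c] if np.hypot(*(np.array(r['point'])-uv))<25]
    return min(L,key=lambda r:np.hypot(*(np.array(r['point'])-uv)))['pixels'] if L else None
for nm,ut,us in(('A',(384,158),(356,256)),('B',(379,212),(313,268)),('C',(396,258),(286,297))):
    x0=onz('top',ut,.06)
    ms=[(n,near(n,'tube_1',u),None) for n,u in(('top',ut),('scene',us))]
    ms=[m for m in ms if m[1] is not None]
    print(nm,x0,[ (m[0],fit([m],TUBE,x0)) for m in ms], fit(ms,TUBE,x0))
for c,P,y in(('dock',DOCK,True),('return_tray',TRAY,True),('oil_bottle',[cyl(.0195,0,.09)],False),('screw_tin',[cyl(.0255,0,.042)],False)):
    ms=[(n,D[n,c][0]['pixels'],None) for n in('top','scene') if D[n,c]]
    x0=np.r_[onz('top',D['top',c][0]['point'],.02)[:2],0]
    for m in ms: print(c,m[0],fit([m],P,x0,y))
    print(c,fit(ms,P,x0,y))
for n in('top','scene'):
    im=cams.read_camera(n)
    for c in D:
        pass
E
python3 a.py
```

```text
A [ 0.6793 -0.1537  0.06  ] [('top', (array([ 0.6758, -0.1511]), np.float64(0.07410508394241333)))] (array([ 0.6758, -0.1511]), np.float64(0.07410508394241333))
B [ 0.5528 -0.1367  0.06  ] [('top', (array([ 0.5542, -0.1339]), np.float64(0.05593681335449219))), ('scene', (array([ 0.5543, -0.1347]), np.float64(0.079204261302948)))] (array([ 0.5544, -0.1339]), np.float64(0.06838110089302063))
C [ 0.4487 -0.1699  0.06  ] [('top', (array([ 0.4493, -0.1721]), np.float64(0.07047903537750244)))] (array([ 0.4493, -0.1721]), np.float64(0.07047903537750244))
dock top (array([0.4618, 0.0391, 0.0531]), np.float64(0.054540038108825684))
dock (array([0.4618, 0.0391, 0.0531]), np.float64(0.054540038108825684))
return_tray top (array([ 0.6555,  0.096 , -0.1624]), np.float64(0.022645652294158936))
return_tray scene (array([ 0.6544,  0.0946, -0.1644]), np.float64(0.05352592468261719))
return_tray (array([ 0.6553,  0.0957, -0.1674]), np.float64(0.04027223587036133))
oil_bottle top (array([0.6047, 0.3233]), np.float64(0.2600763440132141))
oil_bottle scene (array([0.6066, 0.328 ]), np.float64(0.15253645181655884))
oil_bottle (array([0.606, 0.327]), np.float64(0.21299728751182556))
screw_tin top (array([0.4961, 0.1512]), np.float64(0.05092453956604004))
screw_tin scene (array([0.4957, 0.1513]), np.float64(0.10074210166931152))
screw_tin (array([0.4957, 0.1513]), np.float64(0.07810777425765991))
```

```bash
cat >> h.py <<'E'
def plan(s,pos,yaw=None,pr=True):
    """tool-down target: yaw = world angle of tool y axis"""
    R=Rt(s)
    if yaw is None: yaw=np.arctan2(R[1,1],R[0,1])
    y=np.array([np.cos(yaw),np.sin(yaw),0]);x=np.array([0,0,-1.]);z=np.cross(x,y)
    T=np.c_[x,y,z]
    d=R.T@(np.array(pos)-s['tcp_pos']); w=Ro.from_matrix(R.T@T).as_rotvec()
    if pr: print('shift',np.round(d,4),'rot',np.round(w,4),'|d|',round(np.linalg.norm(d),3))
    return d,w
E
python3 - <<'E'
from h import *
np.set_printoptions(precision=4,suppress=True)
s=st();print(s['clock']);print(Rt(s)); R=Rt(s);print('yaw',np.arctan2(R[1,1],R[0,1]))
for yaw in(0,.0,-1.57,1.57,):
  print(yaw);plan(s,[0.45,0.04,0.26],yaw)
# holder height guess
print(ray('top',(215,215)),[onz('top',(215,215),z) for z in(0,.1,.2)])
E
```

```text
1.35
[[ 0.      0.2248  0.9744]
 [ 0.0001  0.9744 -0.2248]
 [-1.      0.0001  0.    ]]
yaw 1.3440789868337097
0
shift [-0.0287 -0.4349  0.4295] rot [ 1.3441 -0.0001 -0.0001] |d| 0.612
0.0
shift [-0.0287 -0.4349  0.4295] rot [ 1.3441 -0.0001 -0.0001] |d| 0.612
-1.57
shift [-0.0287 -0.4349  0.4295] rot [ 2.9141 -0.0002 -0.    ] |d| 0.612
1.57
shift [-0.0287 -0.4349  0.4295] rot [-0.2259  0.     -0.0001] |d| 0.612
(array([0.4171, 0.064 , 0.9375]), array([ 0.1488,  0.1944, -0.985 ])) [array([0.5587, 0.2491, 0.    ]), array([0.5436, 0.2293, 0.1   ]), array([0.5285, 0.2096, 0.2   ])]
```

Request:
drive_tool --moves '[[[-0.045,-0.025,0.025,-0.04,0,0,0],[-0.065,-0.067,0.067,-0.08,0,0,0],[-0.065,-0.11,0.11,-0.12,0,0,0],[-0.065,-0.153,0.153,-0.16,0,0,0],[-0.065,-0.196,0.196,-0.2,0,0,0]]]' --squeeze 35

```text
clock: 1.98
tcp_pos: [0.2769, 0.3237, 0.2966]
orientation: [0.707, 0.009, 0.707, -0.009]
wrist_force: [1.3, 0.7, 0.2]
finger_gap: 0.0854
```

```bash
python3 - <<'E'
from h import *
s=st();print(s['clock'],s['tcp_pos'],s['wrist_force'])
plan(s,[0.462,0.04,0.165],1.571)
E
```

```text
1.975 [0.27693185 0.32370896 0.29659635] [1.25583793 0.73877369 0.23811067]
shift [ 0.1316 -0.2791  0.1919] rot [-0.0251  0.0011 -0.0007] |d| 0.363
```

Request:
drive_tool --moves '[[[0,-0.05,0.036,0,0,0,0],[0.01,-0.1,0.072,0,0,0,0],[0.03,-0.15,0.106,-0.02,0,0,0],[0.06,-0.197,0.138,-0.025,0,0,0],[0.09,-0.24,0.167,-0.025,0,0,0]]]'

```text
clock: 2.6
tcp_pos: [0.4388, 0.0786, 0.2069]
orientation: [0.708, 0.0, 0.706, 0.0]
wrist_force: [0.3, 1.5, 0.5]
finger_gap: 0.0855
```

```bash
python3 - <<'E'
from h import *
s=st();print(s['clock'],s['tcp_pos'],s['wrist_force'])
snap('wrist','w1.png')
plan(s,[0.462,0.04,0.165],1.571)
E
```

```text
2.6 [0.43878463 0.07862019 0.20688345] [0.30928292 1.47824714 0.46052285]
shift [ 0.0419 -0.0386  0.0231] rot [-0.0006  0.0032 -0.0009] |d| 0.062
```

View pics/w1.png

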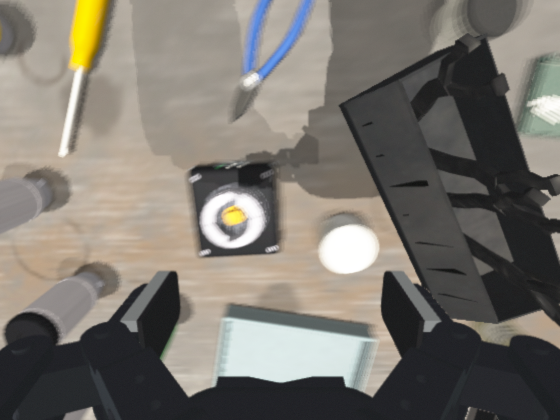

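The wrist view is motion-blurred. It shows the dock at (235,213) with two dark slots in the collar, and the tin at (348,248). I'll move closer and settle for a sharp picture.

Request:
drive_tool --moves '[[[0.02,-0.02,0.012,0,0,0,0],[0.042,-0.039,0.023,0,0.003,0,0],[0.042,-0.039,0.023,0,0.003,0,0],[0.042,-0.039,0.023,0,0.003,0,0],[0.042,-0.039,0.023,0,0.003,0,0]]]'

```text
clock: 3.28
tcp_pos: [0.4634, 0.0354, 0.1618]
orientation: [0.707, 0.0, 0.708, -0.002]
wrist_force: [1.0, -0.7, -0.1]
finger_gap: 0.0853
```

```bash
python3 - <<'E'
from h import *
import pickle
s=st();print(s['clock'],s['tcp_pos'],s['wrist_force'])
im=snap('wrist','w2.png')
pickle.dump((s,im),open('w2.pkl','wb'))
p=proj('wrist',[[.462,.039,.052]],s)[0];print(p)
u,v=p.astype(int);c=im[v-70:v+70,u-90:u+90];cv2.imwrite('pics/w2c.png',cv2.resize(c,None,fx=4,fy=4,interpolation=cv2.INTER_CUBIC))
E
```

```text
3.275 [0.46336343 0.0354194  0.16183904] [ 0.95952476 -0.66202239 -0.1126233 ]
[284.73571582 206.15412584]
```

View pics/w2c.png

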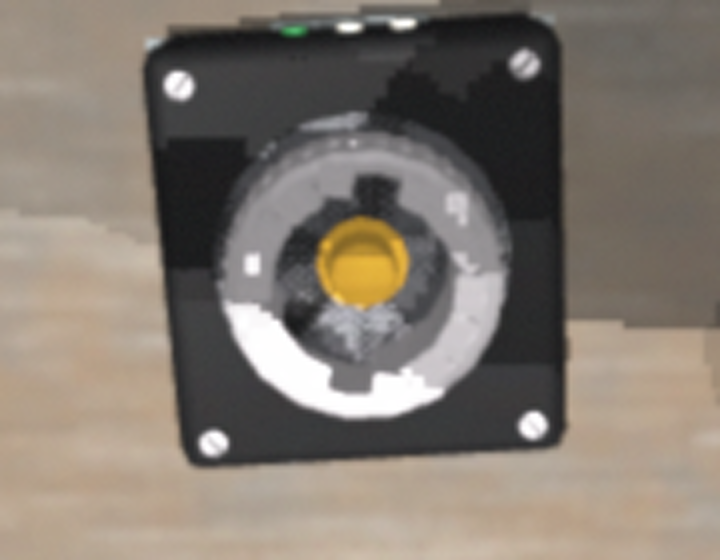

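The close-up is sharp. The collar's slots sit at crop (378,185) and (351,382), almost along the image vertical (dock x), with the brass pin in the bore. Now I'll measure the slot angle and collar centre on the rim plane.

```bash
python3 - <<'E'
from h import *
import pickle
np.set_printoptions(precision=4,suppress=True)
s,im=pickle.load(open('w2.pkl','rb'))
f=lambda c:onz('wrist',[194+(c[0]+.5)/4-.5,136+(c[1]+.5)/4-.5],.052,s)
a,b=f((379,176)),f((351,391))
print(a,b,np.linalg.norm(a-b),'mid',(a+b)/2,'slotang',np.arctan2(*(b-a)[[1,0]]))
for c in((220,285),(498,275),(363,417),(363,150)):print(c,f(c))
# overlay
im2=cv2.resize(im[136:276,194:374],None,fx=4,fy=4,interpolation=cv2.INTER_CUBIC)
for cx,cy,col in((*((a+b)/2)[:2],(0,0,255)),):
  t=np.linspace(0,2*np.pi,200)
  for r in(.027,.0175):
    p=proj('wrist',np.c_[cx+r*np.cos(t),cy+r*np.sin(t),0*t+.052],s)
    q=(p-[194,136]+.5)*4-.5
    cv2.polylines(im2,[np.round(q).astype(np.int32)],True,col,1)
cv2.imwrite('pics/w2o.png',im2)
# screws of the dock block: corner yaw
sc=[(179,86),(524,65),(213,444),(533,426)]
g=lambda c:onz('wrist',[194+(c[0]+.5)/4-.5,136+(c[1]+.5)/4-.5],.032,s)
P=[g(c) for c in sc];print(P,np.mean(P,0));d=P[2]-P[0];e=P[3]-P[1];print(np.arctan2(d[1],d[0]),np.arctan2(e[1],e[0]))
E
```

```text
[0.4415 0.0417 0.052 ] [0.484  0.0364 0.052 ] 0.04286230447791587 mid [0.4628 0.039  0.052 ] slotang -0.12476694471355898
(220, 285) [0.4625 0.0115 0.052 ]
(498, 275) [0.4607 0.0644 0.052 ]
(363, 417) [0.4895 0.0387 0.052 ]
(363, 150) [0.4366 0.0387 0.052 ]
[array([0.4274, 0.0027, 0.032 ]), array([0.4236, 0.0705, 0.032 ]), array([0.5033, 0.007 , 0.032 ]), array([0.4995, 0.0749, 0.032 ])] [0.4634 0.0388 0.032 ]
0.056204493158564 0.05834999363389757
```

View pics/w2o.png

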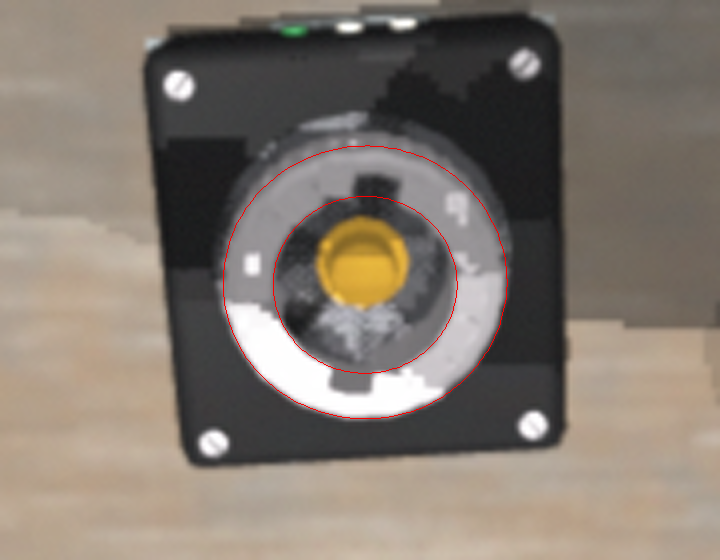

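The collar axis measures (0.4625, 0.0385) and the slot line −0.125 rad in world (dock yaw +0.057, so within the allowed ±0.40). Next is tube C, approached from the robot side so the foot shows.

Request:
drive_tool --moves '[[[0,-0.05,-0.03,0,0,0,0],[0.005,-0.1,-0.06,0,0,0,0],[0.01,-0.15,-0.09,0,0,0,0],[0.015,-0.2,-0.118,0,0,0,0],[0.015,-0.2,-0.118,0,0,0,0]]]'

```text
clock: 3.95
tcp_pos: [0.3433, -0.167, 0.1481]
orientation: [0.707, 0.002, 0.707, -0.005]
wrist_force: [0.8, 0.1, 0.3]
finger_gap: 0.0855
```

```bash
cat > tube.py <<'E'
from fit import *
import sys,pickle
np.set_printoptions(precision=4,suppress=True)
tag,x,y=sys.argv[1],float(sys.argv[2]),float(sys.argv[3])
s=st();print(s['clock'],s['tcp_pos'],s['qvel'].round(3))
im=snap('wrist',tag+'.png')
L=finder.regions_of('wrist','tube_1')
pickle.dump((s,im,L),open(tag+'.pkl','wb'))
p=proj('wrist',[[x,y,.05]],s)[0];print(p)
for r in L: print(r['conf'],r['point'],r['pixels'].sum())
L=[r for r in L if np.hypot(*(r['point']-p))<40]
if L:
    print(fit([('wrist',L[0]['pixels'],s)],TUBE,(x,y)))
E
python3 tube.py w3 .449 -.172
```

```text
3.95 [ 0.3433 -0.167   0.1481] [0.087 0.005 0.01  0.014 0.028 0.046]
[275.4804 336.1661]
0.97 [282.2, 340.7] 4469
(array([ 0.4395, -0.1707]), np.float64(0.24439525604248047))
```

View pics/w3.png

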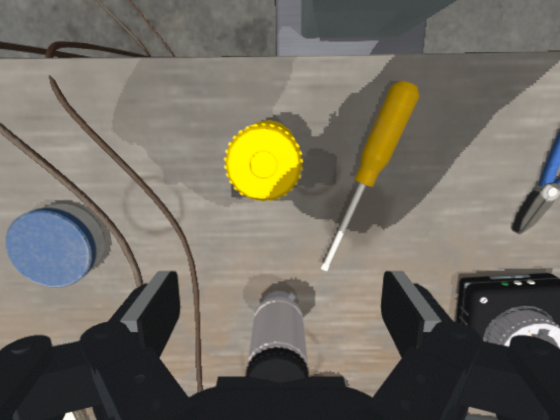

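The yellow look-alike is at (263,162). Tube C is at (276,340), its cap half hidden by the gripper and its foot visible at (278,297). I'll zoom on the foot.

```bash
python3 - <<'E'
import cv2
im=cv2.imread('pics/w3.png')
cv2.imwrite('pics/w3c.png',cv2.resize(im[270:390,220:340],None,fx=5,fy=5,interpolation=cv2.INTER_CUBIC))
E
```

```text
(no output)
```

View pics/w3c.png

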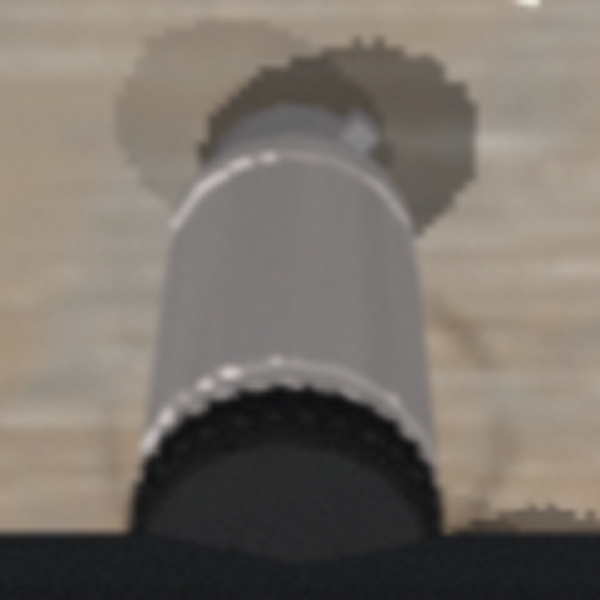

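The lug shows clearly at crop (360,132). I'll fit the axis using only the unoccluded rows and get the lug angle.

```bash
cat > lug.py <<'E'
from fit import *
import fit as F
import pickle
np.set_printoptions(precision=4,suppress=True)
def axisfit(tag,x,y,rowmax):
    s,im,L=pickle.load(open(tag+'.pkl','rb'))
    p=proj('wrist',[[x,y,.05]],s)[0]
    L=[r for r in L if np.hypot(*(r['point']-p))<60]
    m=L[0]['pixels'].copy();m[rowmax:]=0
    os=F.sil
    F.sil=lambda *a,**k:(lambda q:(q.__setitem__(slice(rowmax,None),0),q)[1])(os(*a,**k))
    r=fit([('wrist',m,s)],TUBE,(x,y));F.sil=os
    return s,r
E
python3 - <<'E'
from lug import *
s,r=axisfit('w3',.449,-.172,372);print(r)
ax=r[0]
for z,rr in((.0075,.0205),):
  c=(360,132);q=onz('wrist',[220+(c[0]+.5)/5-.5,270+(c[1]+.5)/5-.5],z,s)
  d=q[:2]-ax;print('lug',q,np.hypot(*d),np.arctan2(d[1],d[0]))
plan(s,[*ax,.16]);plan(s,[*ax,.045],1.571)
E
```

```text
(array([ 0.4509, -0.1706]), np.float64(0.01979297399520874))
lug [ 0.4373 -0.1576  0.0075] 0.018865825513244793 2.380140970639357
shift [-0.0119 -0.0025  0.1077] rot [-0.     -0.0005  0.0043] |d| 0.108
shift [ 0.1031 -0.002   0.1077] rot [-0.011  -0.0005  0.0043] |d| 0.149
```

Request:
drive_tool --moves '[[[-0.005,-0.002,0.055,-0.01,0,0.004,0],[0.0,-0.002,0.108,-0.01,0,0.004,0],[0.02,-0.002,0.108,-0.01,0,0.004,0],[0.065,-0.002,0.108,-0.01,0,0.004,0],[0.103,-0.002,0.108,-0.01,0,0.004,0]]]'

```text
clock: 4.68
tcp_pos: [0.4538, -0.1649, 0.0441]
orientation: [0.707, -0.003, 0.707, 0.004]
wrist_force: [0.3, 0.1, -0.6]
finger_gap: 0.0858
```

```bash
python3 - <<'E'
from h import *
s=st();print(s['clock'],s['tcp_pos'],s['wrist_force'])
plan(s,[.451,-.1706,.045],1.571)
E
```

```text
4.675 [ 0.45379101 -0.16491104  0.04409768] [ 0.30793355  0.13458356 -0.58418368]
shift [-0.0009 -0.0057 -0.0028] rot [ 0.0091  0.0002 -0.001 ] |d| 0.006
```

Request:
drive_tool --moves '[[[-0.001,-0.006,-0.003,0.009,0,0,0],[-0.001,-0.006,-0.003,0.009,0,0,150],[-0.001,-0.006,-0.003,0.009,0,0,255],[-0.001,-0.006,-0.003,0.009,0,0,255],[-0.001,-0.006,-0.003,0.009,0,0,255]]]' --squeeze 40

```text
clock: 5.3
tcp_pos: [0.4523, -0.1714, 0.047]
orientation: [0.708, -0.0, 0.706, 0.0]
wrist_force: [0.6, 1.4, 7.5]
finger_gap: 0.0433
```

```bash
python3 - <<'E'
from h import *
s=st();print(s['clock'],s['tcp_pos'],s['wrist_force'],s['ft_torque'],s['finger_gap'],s['qvel'].round(3))
plan(s,[.451,-.1706,.045],1.571)
E
```

```text
5.3 [ 0.452287   -0.17135497  0.04699013] [0.55603562 1.40777909 7.52889387] [0.41853507 0.04913226 0.02304713] 0.043274946487951056 [-0.001 -0.001  0.    -0.     0.002  0.001]
shift [ 0.002   0.0008 -0.0013] rot [ 0.0002  0.0037 -0.0001] |d| 0.002
```

Request:
drive_tool --moves '[[[-0.02,0,0,0,0,0,255],[-0.06,0,0,0,0,0,255],[-0.1,0,0,0,0,0,255],[-0.1,0,0,0,0,0,255],[-0.1,0,0,0,0,0,255]]]'

```text
clock: 5.92
tcp_pos: [0.4515, -0.1712, 0.1466]
orientation: [0.708, 0.0, 0.706, 0.0]
wrist_force: [-0.8, -0.1, -3.5]
finger_gap: 0.0435
```

```bash
cat > w.py <<'E'
from h import *
np.set_printoptions(precision=3,suppress=True)
for i in range(3):
    s=st();print(s['clock'],s['tcp_pos'],s['wrist_force'],s['ft_torque'],s['finger_gap'],s['qvel'].round(3),s['tau'])
    if i<2: cams.read_camera('top')
E
python3 w.py; python3 - <<'E'
from h import *
im=snap('wrist','w4.png')
E
```

```text
5.925 [ 0.451 -0.171  0.147] [-0.779 -0.111 -3.498] [0.032 0.069 0.047] 0.043517113701045294 [-0.001  0.02  -0.023  0.    -0.    -0.001] [ -0.005 -40.768  29.974  -0.089   0.003   0.   ]
5.975 [ 0.451 -0.171  0.146] [ 0.408  0.119 -2.084] [-0.046  0.017 -0.008] 0.04339227944793293 [ 0.001  0.014 -0.012  0.    -0.    -0.001] [ -0.006 -40.505  29.622  -0.077   0.003   0.   ]
6.025 [ 0.451 -0.171  0.146] [-0.035  0.313 -3.296] [ 0.011  0.026 -0.03 ] 0.04344257576321174 [ 0.002  0.007  0.001  0.002  0.002 -0.001] [ -0.003 -40.267  29.323  -0.046   0.003   0.   ]
```

View pics/w4.png

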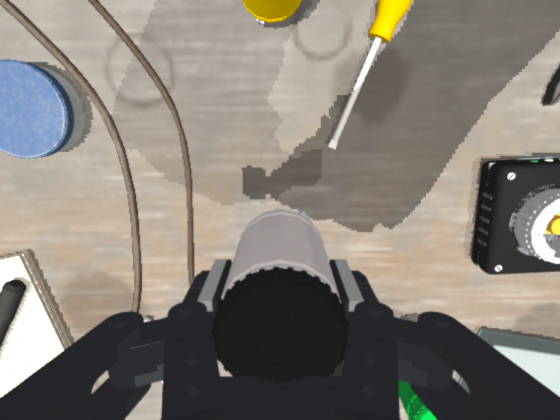

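```bash
python3 - <<'E'
from h import *
f=[]
for i in range(10):
    cams.read_camera('top'); f.append(st()['wrist_force'][2])
print(np.round(f,2),np.mean(f),np.std(f),st()['clock'])
E
```

```text
[-3.14 -2.42 -2.84 -2.76 -2.52 -2.97 -2.91 -2.38 -1.86 -2.38] -2.6197109673395547 0.3581273030533233 6.575
```

C weighs 2.62 N ≈ 0.267 kg, so it is the heavy tube. Before going to the dock I'll refine its lug angle by overlaying the lug model on the earlier close-up.

```bash
python3 - <<'E'
from h import *
import pickle
s,im,L=pickle.load(open('w3.pkl','rb'))
ax=np.array([.4509,-.1706]);tiles=[]
for a in(2.25,2.35,2.45,2.55):
    c=cv2.resize(im[280:330,240:320],None,fx=5,fy=5,interpolation=cv2.INTER_CUBIC)
    e=np.array([np.cos(a),np.sin(a)]);n=np.array([-e[1],e[0]])
    B=[[*(ax+e*r+n*w),z] for r in(.016,.0205) for w in(-.003,.003) for z in(.005,.010)]
    p=(proj('wrist',B,s)-[240,280]+.5)*5-.5
    for i in range(8):
        for j in range(i):
            if bin(i^j).count('1')==1: cv2.line(c,tuple(np.round(p[i]).astype(int).tolist()),tuple(np.round(p[j]).astype(int).tolist()),(0,0,255),1)
    cv2.putText(c,str(a),(5,20),0,.6,(0,255,255),1);tiles.append(c)
cv2.imwrite('pics/lug1.png',np.vstack([np.hstack(tiles[:2]),np.hstack(tiles[2:])]))
E
```

```text
(no output)
```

View pics/lug1.png

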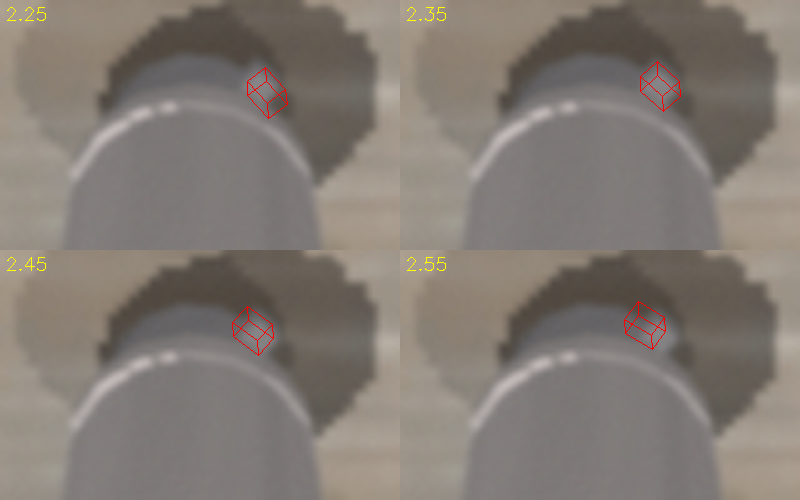

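The 2.35 rad overlay matches the lug patch best, so the lug is at 2.36 rad. To line it up with the slots the tool must turn to yaw 2.23. I'll move to hover over the dock.

```bash
python3 - <<'E'
from h import *
s=st();plan(s,[.4636,.0394,.125],2.228)
E
```

```text
shift [0.022  0.2107 0.0117] rot [-0.6568  0.0036  0.0012] |d| 0.212
```

Request:
drive_tool --moves '[[[0,0.053,0.003,-0.164,0.004,0,255],[0,0.106,0.006,-0.328,0.004,0,255],[0.006,0.158,0.009,-0.492,0.004,0,255],[0.022,0.211,0.012,-0.657,0.004,0,255],[0.022,0.211,0.012,-0.657,0.004,0,255]]]'

```text
clock: 7.2
tcp_pos: [0.4626, 0.0431, 0.124]
orientation: [0.668, -0.23, 0.669, 0.231]
wrist_force: [-0.5, -1.2, -1.9]
finger_gap: 0.0436
```

```bash
python3 - <<'E'
from h import *
import pickle
s=st();print(s['clock'],s['tcp_pos'],s['qvel'].round(3))
im=snap('wrist','w5.png');pickle.dump((s,im),open('w5.pkl','wb'))
plan(s,[.4636,.0394,.125],2.228)
E
```

```text
7.2 [0.46259958 0.04305328 0.12398861] [-0.065 -0.009  0.021  0.011 -0.031  0.014]
shift [-0.001  -0.0035 -0.0015] rot [ 0.0072 -0.002  -0.0012] |d| 0.004
```

View pics/w5.png

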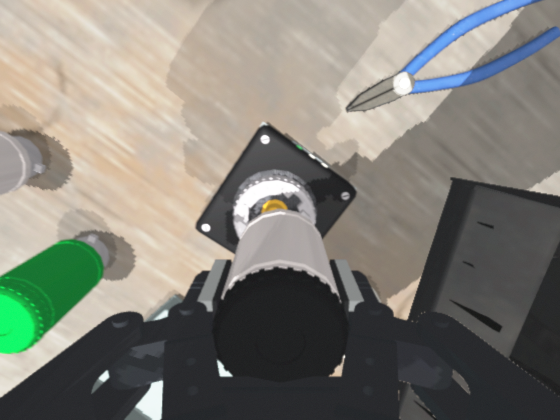

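```bash
cat > ov.py <<'E'
from h import *
import pickle,sys
def ov(tag,h,dz,dy,dock,out,box=(190,150,380,390),col=(0,0,255)):
    s,im=pickle.load(open(tag+'.pkl','rb'))[:2]
    R=Rt(s);T=s['tcp_pos'];t=np.linspace(0,2*np.pi,200)
    u0,v0,u1,v1=box;S=3
    c=cv2.resize(im[v0:v1,u0:u1],None,fx=S,fy=S,interpolation=cv2.INTER_CUBIC)
    def dr(P,k):
        q=(proj('wrist',P,s)-[u0,v0]+.5)*S-.5
        cv2.polylines(c,[np.round(q).astype(np.int32)],True,k,1)
    for z,r in((.022,.022),(.088,.022),(.0985,.0213),(0,.016)):
        P=np.c_[np.full(200,h-z),dy+r*np.cos(t),dz+r*np.sin(t)]
        dr(P@R.T+T,(0,0,255) if z else (255,0,255))
    for r in(.027,.0175): dr(np.c_[dock[0]+r*np.cos(t),dock[1]+r*np.sin(t),0*t+.052],(0,255,0))
    cv2.imwrite('pics/'+out,c)
E
python3 -c "
from ov import *
ov('w5',.047,-.0014,0,(.4625,.0385),'w5o.png')"
```

```text
(no output)
```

View pics/w5o.png

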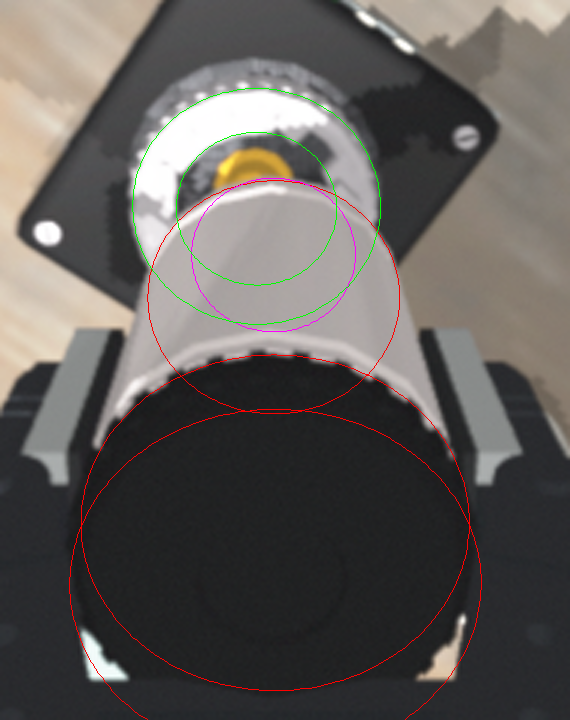

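```bash
python3 - <<'E'
from h import *
import pickle
s,im,L=pickle.load(open('w3.pkl','rb'))
c=cv2.resize(im[270:390,220:340],None,fx=5,fy=5,interpolation=cv2.INTER_CUBIC)
t=np.linspace(0,2*np.pi,200)
for z,r in((.022,.022),(.088,.022),(.0985,.0213),(0,.016)):
    q=(proj('wrist',np.c_[.4509+r*np.cos(t),-.1706+r*np.sin(t),0*t+z],s)-[220,270]+.5)*5-.5
    cv2.polylines(c,[np.round(q).astype(np.int32)],True,(0,0,255),1)
cv2.imwrite('pics/w3o.png',c)
E
```

```text
(no output)
```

View pics/w3o.png

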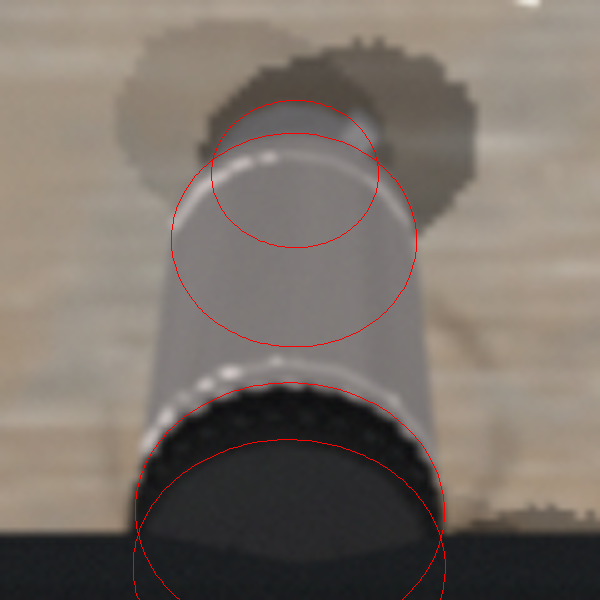

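The bright shell edges differ from my plain-cylinder model in the same way when the tube is known to be standing upright, so they are bevels rather than a tilt. I'll correct the hover, settle and take a still picture.

Request:
drive_tool --moves '[[[0.005,-0.004,-0.002,0.007,-0.002,0,255],[0.012,-0.004,-0.002,0.007,-0.002,0,255],[0.012,-0.004,-0.002,0.007,-0.002,0,255],[0.012,-0.004,-0.002,0.007,-0.002,0,255],[0.012,-0.004,-0.002,0.007,-0.002,0,255]]]'

```text
clock: 7.88
tcp_pos: [0.4643, 0.0367, 0.1127]
orientation: [0.67, -0.227, 0.669, 0.227]
wrist_force: [-0.3, -0.2, -1.0]
finger_gap: 0.0435
```

```bash
python3 - <<'E'
from h import *
import pickle
s=st();print(s['clock'],s['tcp_pos'],s['qvel'].round(3),s['wrist_force'],s['ft_torque'])
im=snap('wrist','w6.png');pickle.dump((s,im),open('w6.pkl','wb'))
plan(s,[.4636,.0394,.112],2.228)
from ov import *
ov('w6',.047,-.0014,0,(.4625,.0385),'w6o.png')
E
```

```text
7.875 [0.46431746 0.03666384 0.11272455] [ 0.004 -0.001  0.    -0.003  0.001 -0.   ] [-0.26866675 -0.24906882 -1.01314071] [ 0.02121525 -0.03331957  0.02980327]
shift [0.0007 0.0026 0.0011] rot [-0.0037  0.0005  0.0006] |d| 0.003
```

View pics/w6o.png

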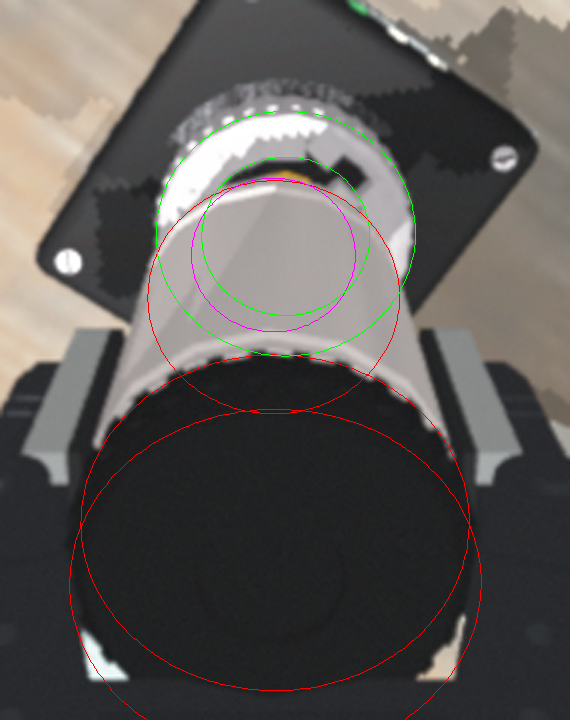

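Request:
drive_tool --moves '[[[0.004,0.0026,0.0016,-0.004,0,0,255],[0.008,0.0026,0.0016,-0.004,0,0,255],[0.012,0.0026,0.0016,-0.004,0,0,255],[0.015,0.0026,0.0016,-0.004,0,0,255],[0.016,0.0026,0.0016,-0.004,0,0,255]]]'

```text
clock: 8.55
tcp_pos: [0.4638, 0.0398, 0.0964]
orientation: [0.669, -0.228, 0.669, 0.228]
wrist_force: [0.5, -0.8, -2.7]
finger_gap: 0.0436
```

```bash
cat > q.py <<'E'
from h import *
import pickle,sys
np.set_printoptions(precision=4,suppress=True)
s=st();R=Rt(s);print(s['clock'],s['tcp_pos'],'F',s['wrist_force'],'Ftool',R.T@s['wrist_force'],'M',s['ft_torque'],s['finger_gap'],'yaw',np.arctan2(R[1,1],R[0,1]),'tilt',R[2,1],R[2,2])
if len(sys.argv)>1:
    im=snap('wrist',sys.argv[1]+'.png');pickle.dump((s,im),open(sys.argv[1]+'.pkl','wb'))
E
python3 q.py w7
```

```text
8.55 [0.4638 0.0398 0.0964] F [ 0.5061 -0.7767 -2.7288] Ftool [ 2.729  -0.9234 -0.0747] M [-0.0045 -0.0062 -0.0032] 0.04356167605458994 yaw 2.228520970880741 tilt -0.0002330147761684387 0.00016429567622155972
```

View pics/w7.png

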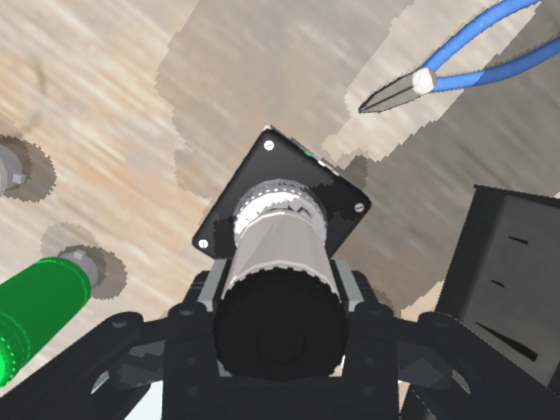

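No contact at 2.6 mm inside the bore, and the force is still just the tube's weight. I'll keep lowering.

Request:
drive_tool --moves '[[[0.001,0,0,0,0,0,255],[0.0025,0,0,0,0,0,255],[0.004,0,0,0,0,0,255],[0.0055,0,0,0,0,0,255],[0.0055,0,0,0,0,0,255]]]'

```text
clock: 9.22
tcp_pos: [0.4639, 0.0398, 0.0911]
orientation: [0.669, -0.228, 0.669, 0.228]
wrist_force: [-0.3, -0.8, -1.7]
finger_gap: 0.0433
```

```bash
python3 q.py
```

```text
9.225 [0.4639 0.0398 0.0911] F [-0.2983 -0.7754 -1.7294] Ftool [ 1.7294 -0.4307 -0.7106] M [-0.0096  0.0422 -0.021 ] 0.043320903247835246 yaw 2.22846271173717 tilt -0.00035737711982120057 0.0003047603338817706
```

Request:
drive_tool --moves '[[[0.001,0,0,0,0,0,255],[0.002,0,0,0,0,0,255],[0.003,0,0,0,0,0,255],[0.004,0,0,0,0,0,255],[0.004,0,0,0,0,0,255]]]'

```text
clock: 9.85
tcp_pos: [0.464, 0.0398, 0.0871]
orientation: [0.669, -0.228, 0.669, 0.228]
wrist_force: [-0.9, 0.5, 4.8]
finger_gap: 0.0436
```

```bash
python3 q.py w8
```

```text
9.85 [0.464  0.0398 0.0871] F [-0.8574  0.5415  4.7924] Ftool [-4.793   0.9503 -0.3452] M [ 0.0748  0.4304 -0.0247] 0.04357114358942817 yaw 2.228485674427331 tilt -0.0004883793762150979 0.000493266597335007
```

View pics/w8.png

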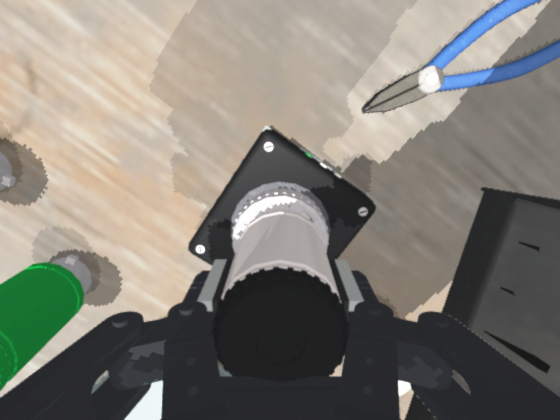

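Force rose to the pin's level (7.4 N net) with no lateral load, so the lugs seem to be in the slots. I'll continue down in small steps.

Request:
drive_tool --moves '[[[0.001,0,0,0,0,0,255],[0.002,0,0,0,0,0,255],[0.003,0,0,0,0,0,255],[0.004,0,0,0,0,0,255],[0.005,0,0,0,0,0,255]]]'

```text
clock: 10.52
tcp_pos: [0.464, 0.0399, 0.0822]
orientation: [0.669, -0.228, 0.669, 0.228]
wrist_force: [-3.0, 0.6, 4.9]
finger_gap: 0.0436
```

```bash
python3 q.py
```

```text
10.525 [0.464  0.0399 0.0822] F [-2.9984  0.6211  4.9393] Ftool [-4.9415  2.3222 -1.9904] M [ 0.135   0.621  -0.0107] 0.04360988972429009 yaw 2.228509047150511 tilt -0.0004560418110393094 0.0005720580977527923
```

Request:
drive_tool --moves '[[[0.001,0,0,0,0,0,255],[0.002,0,0,0,0,0,255],[0.003,0,0,0,0,0,255],[0.0035,0,0,0,0,0,255],[0.004,0,0,0,0,0,255]]]'

```text
clock: 11.15
tcp_pos: [0.4641, 0.0399, 0.079]
orientation: [0.67, -0.229, 0.669, 0.228]
wrist_force: [-4.6, 1.4, 15.6]
finger_gap: 0.0433
```

```bash
python3 q.py w9
```

```text
11.15 [0.4641 0.0399 0.079 ] F [-4.6118  1.3524 15.5631] Ftool [-15.5685   3.8778  -2.8091] M [ 0.192   1.2546 -0.0189] 0.04326990379707697 yaw 2.228561322056893 tilt -0.0007579746024592993 0.0008786383580545731
```

View pics/w9.png

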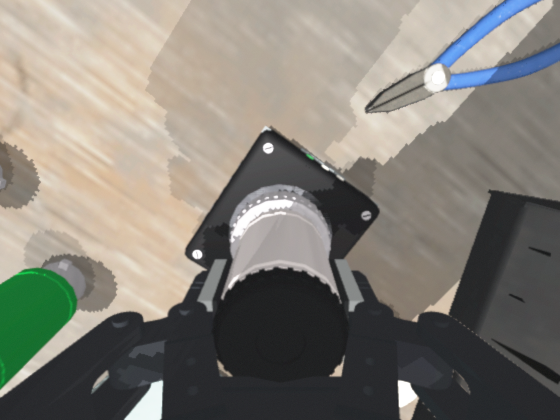

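Force is up to 18 N, so this is probably the floor, and there is a small −x push. I'll ease up 1 mm, relieve the lateral load, and begin the clockwise turn about the collar axis in small steps.

Request:
drive_tool --moves '[[[-0.001,0.0004,-0.0005,0,0,0,255],[-0.001,0.0002,-0.0005,0.07,0,0,255],[-0.001,0.0,-0.0006,0.14,0,0,255],[-0.001,-0.0001,-0.0006,0.21,0,0,255],[-0.001,-0.0002,-0.0006,0.28,0,0,255]]]'

```text
clock: 11.82
tcp_pos: [0.4649, 0.0391, 0.0807]
orientation: [0.696, -0.132, 0.693, 0.132]
wrist_force: [-0.2, -0.1, 7.2]
finger_gap: 0.0432
```

```bash
python3 q.py w10
```

```text
11.825 [0.4649 0.0391 0.0807] F [-0.1508 -0.1486  7.2122] Ftool [-7.2126 -0.0969 -0.172 ] M [-0.0697  0.1925  0.0387] 0.043163349046454906 yaw 1.9462914821879214 tilt -0.0019316211454247223 0.0031619094678630444
```

View pics/w10.png

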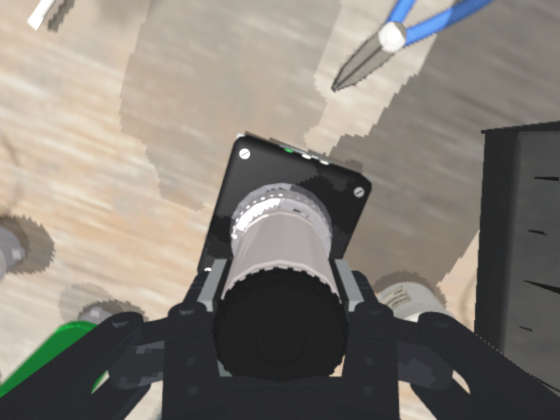

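Turning smoothly: 9.8 N on the pin, torque only 0.04 N m. I'll continue towards the stop.

Request:
drive_tool --moves '[[[0.0003,-0.0002,0,0.08,0.002,0.001,255],[0.0003,-0.0004,0,0.16,0.002,0.001,255],[0.0003,-0.0006,-0.0001,0.24,0.002,0.001,255],[0.0003,-0.0008,-0.0001,0.32,0.002,0.001,255],[0.0003,-0.0009,-0.0002,0.37,0.002,0.001,255]]]'

```text
clock: 12.5
tcp_pos: [0.4662, 0.0379, 0.0811]
orientation: [0.708, -0.001, 0.706, 0.0]
wrist_force: [-1.9, -0.0, 7.2]
finger_gap: 0.0435
```

```bash
python3 q.py
```

```text
12.5 [0.4662 0.0379 0.0811] F [-1.8919 -0.0005  7.2185] Ftool [-7.2256 -0.0031 -1.8644] M [-0.0849  0.2607  0.0253] 0.04351049257423008 yaw 1.5720062668151846 tilt -0.0006747802327723783 0.003807269736359753
```

Request:
drive_tool --moves '[[[0.001,0,-0.0008,0.0,0.002,0.001,255],[0.001,0,-0.0008,0.03,0.003,0.001,255],[0.001,-0.0001,-0.0008,0.06,0.003,0.001,255],[0.001,-0.0002,-0.0008,0.09,0.003,0.001,255],[0.001,-0.0002,-0.0008,0.09,0.003,0.001,255]]]'

```text
clock: 13.12
tcp_pos: [0.4665, 0.0375, 0.0807]
orientation: [0.707, 0.032, 0.705, -0.031]
wrist_force: [-1.6, -0.7, 7.9]
finger_gap: 0.0437
```

```bash
python3 q.py
```

```text
13.125 [0.4665 0.0375 0.0807] F [-1.6195 -0.6531  7.8757] Ftool [-7.8806 -0.7924 -1.5311] M [ 0.0089  0.3344 -0.0102] 0.043671175515630774 yaw 1.481703415243278 tilt 0.00027763061793454474 0.003026726769400301
```

Request:
drive_tool --moves '[[[0.0006,0,-0.0005,0.03,0.002,0,255],[0.0006,0,-0.0005,0.06,0.002,0,255],[0.0006,-0.0001,-0.0005,0.09,0.002,0,255],[0.0006,-0.0002,-0.0005,0.12,0.002,0,255],[0.0006,-0.0002,-0.0005,0.12,0.002,0,255]]]'

```text
clock: 13.75
tcp_pos: [0.4664, 0.0369, 0.0806]
orientation: [0.704, 0.073, 0.703, -0.074]
wrist_force: [-3.0, -0.2, 9.2]
finger_gap: 0.0432
```

```bash
python3 q.py
```

```text
13.75 [0.4664 0.0369 0.0806] F [-2.9589 -0.1611  9.1984] Ftool [-9.2041 -0.7747 -2.8418] M [-0.1967  0.6569  0.3403] 0.043158610393239205 yaw 1.3620327378481971 tilt -0.0004286678582385989 0.0021161789622246574
```

Torque rose to 0.34 N m after 0.87 rad in total, so this is the stop. I'll relieve the torque slightly and ease upward so the pin can lift the lugs into the catch.

Request:
drive_tool --moves '[[[-0.0005,0,-0.0005,-0.01,0.002,0,255],[-0.0012,0,-0.0005,-0.01,0.002,0,255],[-0.002,0,-0.0005,-0.01,0.002,0,255],[-0.0028,0,-0.0005,-0.01,0.002,0,255],[-0.0033,0,-0.0005,-0.01,0.002,0,255]]]'

```text
clock: 14.38
tcp_pos: [0.4662, 0.0369, 0.0839]
orientation: [0.704, 0.07, 0.703, -0.07]
wrist_force: [1.3, 0.5, -0.2]
finger_gap: 0.0433
```

```bash
python3 q.py
```

```text
14.375 [0.4662 0.0369 0.0839] F [ 1.3305  0.4904 -0.1734] Ftool [0.1738 0.7436 1.2073] M [-0.1163 -0.2948  0.1254] 0.04330766060139845 yaw 1.372025498821334 tilt -0.0004372159420247129 0.000555662584769745
```

Request:
drive_tool --moves '[[[-0.0004,0,0,0,0,0,255],[-0.0008,0,0,0,0,0,255],[-0.0012,0,0,0,0,0,255],[-0.0012,0,0,0,0,0,255],[-0.0012,0,0,0,0,0,255]]]'

```text
clock: 15.0
tcp_pos: [0.4662, 0.0369, 0.0851]
orientation: [0.704, 0.07, 0.703, -0.07]
wrist_force: [0.4, 0.2, -0.5]
finger_gap: 0.043
```

```bash
python3 q.py; python3 q.py w11;python3 q.py
```

```text
15.0 [0.4662 0.0369 0.0851] F [ 0.4251  0.2392 -0.5426] Ftool [0.5427 0.3187 0.3691] M [-0.1008 -0.2193  0.1418] 0.04303113220933078 yaw 1.3720250956747815 tilt -0.00046432869707448143 0.0006155870432785759
15.0 [0.4662 0.0369 0.0851] F [ 0.4251  0.2392 -0.5426] Ftool [0.5427 0.3187 0.3691] M [-0.1008 -0.2193  0.1418] 0.04303113220933078 yaw 1.3720250956747815 tilt -0.00046432869707448143 0.0006155870432785759
15.05 [0.4662 0.0369 0.0851] F [ 0.5032  0.396  -0.9945] Ftool [0.9945 0.4881 0.4146] M [-0.0695 -0.2684  0.1759] 0.04342397036768343 yaw 1.3720366935698753 tilt -0.0005221298770517607 0.0005827531908024208
```

View pics/w11.png

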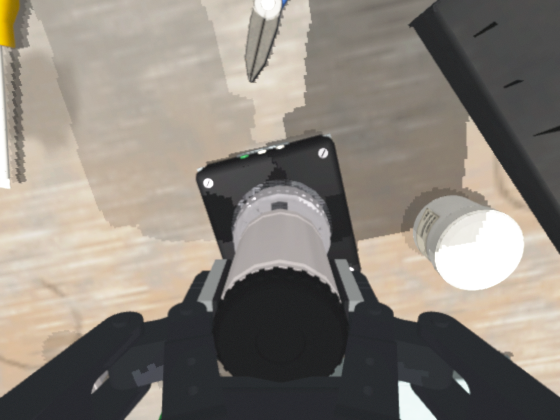

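Request:
drive_tool --moves '[[[0,0,0,-0.004,0,0,255],[0,0,0,-0.008,0,0,255],[0,0,0,-0.008,0,0,255],[0,0,0,-0.008,0,0,255],[0,0,0,-0.008,0,0,255]]]'

```text
clock: 15.68
tcp_pos: [0.4663, 0.0369, 0.0853]
orientation: [0.704, 0.067, 0.704, -0.068]
wrist_force: [-0.4, -0.7, 2.6]
finger_gap: 0.0434
```

```bash
cat > f.py <<'E'
from h import *
import sys
np.set_printoptions(precision=3,suppress=True)
F=[];M=[]
for i in range(int(sys.argv[1])):
    s=st();F.append(s['wrist_force']);M.append(s['ft_torque'])
    cams.read_camera('top')
R=Rt(s)
print(s['clock'],s['tcp_pos'],np.mean(F,0),np.mean(M,0),s['finger_gap'],np.arctan2(R[1,1],R[0,1]))
E
python3 f.py 4; python3 -c "
from ov import *
ov('w11',.047,-.0021,0,(.4625,.0385),'w11o.png')"
```

```text
15.825 [0.466 0.037 0.085] [ 0.023 -0.295  3.577] [-0.081  0.054  0.072] 0.04331095539296614 1.380008759440496
```

View pics/w11o.png

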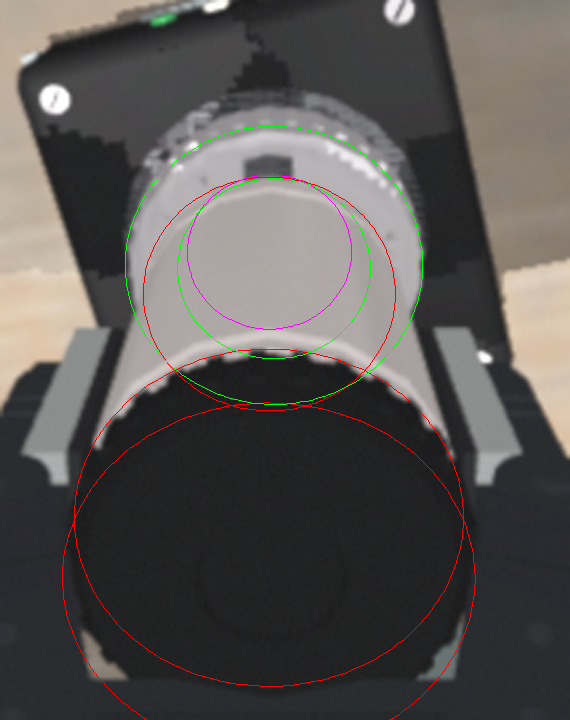

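Request:
drive_tool --moves '[[[-0.0005,0,0,0,0,0,255],[-0.001,0,0,0,0,0,255],[-0.0015,0,0,0,0,0,255],[-0.0015,0,0,0,0,0,255],[-0.0015,0,0,0,0,0,255]]]'

```text
clock: 16.5
tcp_pos: [0.466, 0.037, 0.0859]
orientation: [0.704, 0.067, 0.704, -0.068]
wrist_force: [4.7, -0.3, -14.8]
finger_gap: 0.0434
```

```bash
python3 f.py 3
```

```text
16.6 [0.466 0.037 0.086] [  4.984  -0.344 -16.234] [-0.079 -1.222  0.084] 0.04347960383723305 1.3799638832475063
```

A firm 16 N pull-back appeared 6.9 mm above the deepest point. The plain channel roof would stop it at 4 mm and the catch at 6.5 mm, so the lugs are in the catch. I'll ease to neutral and let go.

Request:
drive_tool --moves '[[[0.001,0,0,0,0,0,255],[0.001,0,0,0,0,0,200],[0.001,0,0,0,0,0,0],[0.001,0,0,0,0,0,0],[0.001,0,0,0,0,0,0]]]'

```text
clock: 17.27
tcp_pos: [0.4659, 0.037, 0.0852]
orientation: [0.704, 0.067, 0.704, -0.068]
wrist_force: [-0.1, -0.3, 0.3]
finger_gap: 0.0854
```

```bash
python3 q.py; python3 - <<'E'
from h import *
s=st()
# B at .554,-.134: view pose 0.1 before
plan(s,[.466,.037,.19],1.571);plan(s,[.45,-.13,.15],1.571)
E
```

```text
17.275 [0.4659 0.037  0.0852] F [-0.1213 -0.2924  0.2971] Ftool [-0.297  -0.3102 -0.0636] M [-0.0304  0.0018  0.0104] 0.08536843150728754 yaw 1.3799417272998222 tilt -0.0004590766602144414 -3.480127490040896e-05
shift [-1.048e-01 -0.000e+00  1.000e-04] rot [-1.911e-01 -1.000e-04  5.000e-04] |d| 0.105
shift [-0.0647 -0.167   0.016 ] rot [-1.911e-01 -1.000e-04  5.000e-04] |d| 0.18
```

Request:
drive_tool --moves '[[[-0.04,0,0,-0.03,0,0,0],[-0.09,0,-0.01,-0.08,0,0,0],[-0.11,0,-0.05,-0.13,0,0,0],[-0.11,0,-0.08,-0.19,0,0,0],[-0.11,0,-0.08,-0.19,0,0,0]]]'

```text
clock: 17.9
tcp_pos: [0.3855, 0.0526, 0.1956]
orientation: [0.707, -0.0, 0.707, -0.0]
wrist_force: [0.8, -0.3, 0.5]
finger_gap: 0.0854
```

```bash
cat > t2.py <<'E'
from fit import *
import pickle
s=st();print(s['clock'],s['tcp_pos'])
im=snap('wrist','w12.png');L=finder.regions_of('wrist','tube_1')
pickle.dump((s,im,L),open('w12.pkl','wb'))
for r in L: print(r['conf'],r['point'],r['pixels'].sum())
E
python3 t2.py
```

```text
17.9 [0.38553341 0.05259519 0.19562762]
0.92 [23.6, 92.2] 2177
0.83 [189.0, 367.9] 1129
0.7 [263.6, 315.6] 5174
0.58 [79.3, 411.6] 125
```

View pics/w12.png

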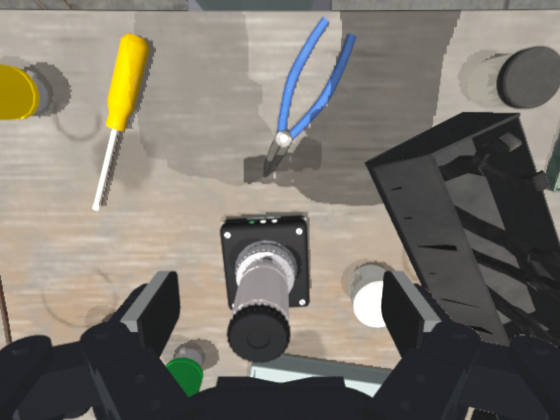

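The tube stands in the dock at (262,310), apparently upright. I'll check height and tilt by overlaying the model in the locked pose, with comparison poses.

```bash
python3 - <<'E'
from fit import *
import pickle
from scipy.optimize import minimize
s,im,L=pickle.load(open('w12.pkl','rb'))
m=[r['pixels'] for r in L if abs(r['point'][0]-263)<10][0].copy().astype(np.float32)
c=cv2.resize(im[220:370,190:340],None,fx=4,fy=4,interpolation=cv2.INTER_CUBIC)
t=np.linspace(0,2*np.pi,200)
for z0,col in((.0385,(0,0,255)),):
  for z,r in((.0278,.022),(.0825,.022),(.0985,.0213)):
    q=(proj('wrist',np.c_[.4625+r*np.cos(t),.0385+r*np.sin(t),0*t+z+z0],s)-[190,220]+.5)*4-.5
    cv2.polylines(c,[np.round(q).astype(np.int32)],True,col,1)
for r in(.027,):
    q=(proj('wrist',np.c_[.4625+r*np.cos(t),.0385+r*np.sin(t),0*t+.052],s)-[190,220]+.5)*4-.5
    cv2.polylines(c,[np.round(q).astype(np.int32)],True,(0,255,0),1)
cv2.imwrite('pics/w12o.png',c)
P0=[P for P in TUBE[1:]]
for z0 in(.032,.035,.0385,.042):
    P=[p+[0,0,z0] for p in P0]
    print(z0,fit([('wrist',m,s)],P,(.4625,.0385)))
E
```

```text
0.032 (array([0.46742957, 0.03752057]), np.float64(0.04352492094039917))
0.035 (array([0.46504051, 0.03777888]), np.float64(0.03245985507965088))
0.0385 (array([0.46240357, 0.03806194]), np.float64(0.03456944227218628))
0.042 (array([0.4595995 , 0.03837849]), np.float64(0.04814642667770386))
```

View pics/w12o.png

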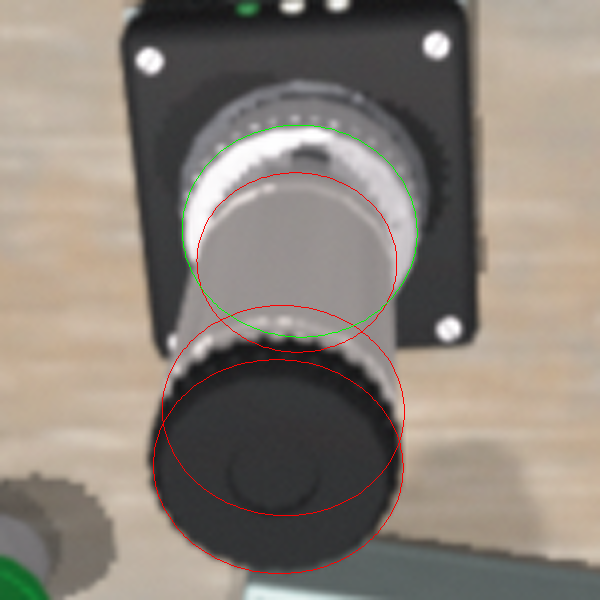

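The overlay agrees: a fit with origin at 0.0385 (locked height) gives axis (0.4624, 0.0381), right on the collar. Now the light tubes, starting with B at (0.554, −0.134).

```bash
python3 - <<'E'
from h import *
s=st()
for u in((342.5,192.6),(372.6,122.5)): print(onz('top',u,.06))
plan(s,[.5545,-.1335,.19],1.8);plan(s,[.5545,-.1335,.045],1.8)
E
```

```text
[ 0.5986923  -0.05546394  0.06      ]
[ 0.76589865 -0.13081432  0.06      ]
shift [ 0.0058 -0.1855  0.1669] rot [-0.2304  0.0011  0.0008] |d| 0.25
shift [ 0.1508 -0.1854  0.1668] rot [-0.2304  0.0011  0.0008] |d| 0.291
```

Request:
drive_tool --moves '[[[0.005,-0.046,0.041,-0.06,0,0,0],[0.005,-0.092,0.083,-0.12,0,0,0],[0.005,-0.138,0.125,-0.18,0,0,0],[0.006,-0.184,0.167,-0.23,0,0,0],[0.03,-0.185,0.167,-0.23,0,0,0]]]'

```text
clock: 18.62
tcp_pos: [0.5598, -0.138, 0.1654]
orientation: [0.705, -0.081, 0.701, 0.078]
wrist_force: [0.6, 0.1, -0.5]
finger_gap: 0.0856
```

```bash
cat > p.py <<'E'
from h import *
import sys
s=st();a=list(map(float,sys.argv[1:]))
print(s['clock'],s['tcp_pos'],s['wrist_force'],s['finger_gap'],s['qvel'].round(3));plan(s,a[:3],a[3])
E
python3 p.py .5545 -.1335 .045 1.8
```

```text
18.625 [ 0.55976183 -0.13802541  0.16541497] [ 0.55722367  0.06423475 -0.45409851] 0.08556874385529475 [ 0.022  0.066 -0.455 -0.422  0.014  0.014]
shift [ 0.1204  0.0061 -0.0047] rot [-0.0045  0.0051  0.0043] |d| 0.121
```

Request:
drive_tool --moves '[[[0.03,0.006,-0.004,0,0.005,0.004,0],[0.08,0.006,-0.004,0,0.005,0.004,0],[0.12,0.006,-0.004,0,0.005,0.004,0],[0.12,0.006,-0.004,0,0.005,0.004,0],[0.12,0.006,-0.004,0,0.005,0.004,200]]]'

```text
clock: 19.25
tcp_pos: [0.5564, -0.134, 0.0462]
orientation: [0.703, -0.079, 0.702, 0.079]
wrist_force: [0.1, -0.0, 0.3]
finger_gap: 0.0695
```

```bash
python3 p.py .5545 -.1335 .045 1.8
```

```text
19.25 [ 0.55637994 -0.13403519  0.04621575] [ 0.13226076 -0.04193755  0.25078746] 0.06952521320898022 [ 0.002 -0.026  0.016 -0.003  0.    -0.003]
shift [ 0.0012  0.0009 -0.0017] rot [-0.0049  0.001   0.0009] |d| 0.002
```

Request:
drive_tool --moves '[[[0.001,0,-0.001,0,0,0,255],[0.001,0,-0.001,0,0,0,255],[0.001,0,-0.001,0,0,0,255],[-0.03,0,-0.001,0,0,0,255],[-0.09,0,-0.001,0,0,0,255]]]' --squeeze 40

```text
clock: 19.88
tcp_pos: [0.5532, -0.1334, 0.1351]
orientation: [0.701, -0.079, 0.704, 0.08]
wrist_force: [1.4, -1.4, -0.7]
finger_gap: 0.0439
```

```bash
python3 p.py .6393 .0484 .15 1.406
```

```text
19.875 [ 0.55321997 -0.13340943  0.13510421] [ 1.42098787 -1.38475376 -0.70955194] 0.04391205585078748 [-1.000e-03 -4.060e-01  7.580e-01  1.103e+00  1.000e-03  2.000e-03]
shift [-0.015   0.1581  0.1243] rot [ 0.3891 -0.0039 -0.0014] |d| 0.202
```

```bash
python3 p.py .6629 .1411 .18 1.406; python3 p.py .6629 .1411 .08 1.406; python3 f.py 4
```

```text
19.875 [ 0.55321997 -0.13340943  0.13510421] [ 1.42098787 -1.38475376 -0.70955194] 0.04391205585078748 [-1.000e-03 -4.060e-01  7.580e-01  1.103e+00  1.000e-03  2.000e-03]
shift [-0.045   0.2433  0.1678] rot [ 0.3891 -0.0039 -0.0014] |d| 0.299
19.875 [ 0.55321997 -0.13340943  0.13510421] [ 1.42098787 -1.38475376 -0.70955194] 0.04391205585078748 [-1.000e-03 -4.060e-01  7.580e-01  1.103e+00  1.000e-03  2.000e-03]
shift [0.055  0.2431 0.1682] rot [ 0.3891 -0.0039 -0.0014] |d| 0.301
20.025 [ 0.558 -0.135  0.14 ] [ 1.153 -0.583  0.789] [-0.013 -0.086  0.009] 0.04314046918632253 1.7951658507517494
```

Request:
drive_tool --moves '[[[-0.04,0.01,0.005,0,0,0,255],[-0.045,0.06,0.035,0.09,0,0,255],[-0.045,0.11,0.07,0.18,0,0,255],[-0.045,0.16,0.105,0.28,0,0,255],[-0.045,0.21,0.14,0.38,0,0,255]]]'

```text
clock: 20.7
tcp_pos: [0.6455, 0.103, 0.181]
orientation: [0.706, 0.055, 0.704, -0.057]
wrist_force: [0.8, 0.2, -1.2]
finger_gap: 0.0433
```

```bash
python3 p.py .6629 .1411 .07 1.406
```

```text
20.7 [0.64549727 0.10303141 0.18102416] [ 0.82857941  0.23175459 -1.18402344] 0.04328085386183823 [ 0.712  0.475  0.738  0.258 -0.007  1.5  ]
shift [0.111  0.0406 0.0109] rot [0.0056 0.0025 0.0022] |d| 0.119
```

Request:
drive_tool --moves '[[[0.02,0.041,0.011,0.006,0.002,0.002,255],[0.06,0.041,0.011,0.006,0.002,0.002,255],[0.08,0.041,0.011,0.006,0.002,0.002,255],[0.08,0.041,0.011,0.006,0.002,0.002,255],[0.08,0.041,0.011,0.006,0.002,0.002,255]]]'

```text
clock: 21.32
tcp_pos: [0.663, 0.1414, 0.101]
orientation: [0.705, 0.058, 0.705, -0.059]
wrist_force: [-0.2, -0.3, -0.8]
finger_gap: 0.0433
```

```bash
python3 f.py 5; python3 q.py w13; python3 p.py .6629 .1411 .049 1.406
```

```text
21.525 [0.664 0.141 0.102] [ 0.034  0.029 -1.097] [-0.01  -0.013  0.014] 0.04364983448792273 1.4051836792594619
21.575 [0.6637 0.1414 0.1022] F [ 0.5296 -0.1739 -0.5357] Ftool [ 0.537  -0.0844  0.5497] M [0.0574 0.0301 0.0021] 0.04281466470421403 yaw 1.4052635566221605 tilt 0.0003400375975779607 0.002528199122413921
21.625 [0.66359902 0.14145871 0.10203636] [ 0.12767938  0.43499406 -0.35281748] 0.043571820110490864 [ 0.003  0.003 -0.004 -0.001 -0.002  0.001]
shift [ 0.053  -0.0005 -0.0007] rot [-0.0007  0.0022 -0.0002] |d| 0.053
```

View pics/w13.png

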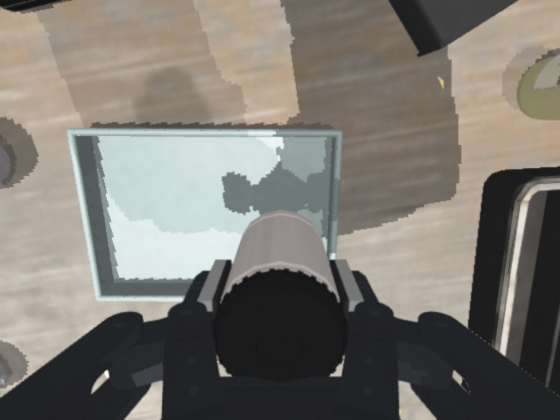

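B's force averages about 1.0 N, so it is light, and it sits over the tray's right half in the view. Lowering.

Request:
drive_tool --moves '[[[0.025,-0.0005,-0.0007,0,0.002,0,255],[0.042,-0.0005,-0.0007,0,0.002,0,255],[0.049,-0.0005,-0.0007,0,0.002,0,255],[0.052,-0.0005,-0.0007,0,0.002,0,255],[0.0535,-0.0005,-0.0007,0,0.002,0,255]]]'

```text
clock: 22.25
tcp_pos: [0.6625, 0.1409, 0.0503]
orientation: [0.705, 0.058, 0.705, -0.059]
wrist_force: [-7.1, -1.0, 13.1]
finger_gap: 0.0434
```

```bash
python3 f.py 3
```

```text
22.35 [0.663 0.141 0.05 ] [-5.16  -0.739  8.997] [-0.252  1.261 -0.037] 0.0436605080715997 1.4053231048294574
```

On the floor. Ease up, release and lift.

Request:
drive_tool --moves '[[[-0.001,0,0,0,0,0,200],[-0.001,0,0,0,0,0,0],[-0.001,0,0,0,0,0,0],[-0.04,0,0,0,0,0,0],[-0.1,0,0,0,0,0,0]]]'

```text
clock: 23.02
tcp_pos: [0.6609, 0.1408, 0.1486]
orientation: [0.703, 0.058, 0.706, -0.059]
wrist_force: [2.4, 0.4, -0.7]
finger_gap: 0.0855
```

```bash
python3 p.py .66 -.15 .18 1.571; python3 - <<'E'
from h import *
snap('wrist','w14.png')
E
```

```text
23.025 [0.66089419 0.1407951  0.14864852] [ 2.35801502  0.43799659 -0.6559974 ] 0.08545399493453999 [-0.00e+00 -2.84e-01  8.19e-01  1.04e+00  1.00e-03 -2.00e-03]
shift [-0.0312 -0.287   0.0469] rot [-0.1657 -0.005   0.001 ] |d| 0.292
```

View pics/w14.png

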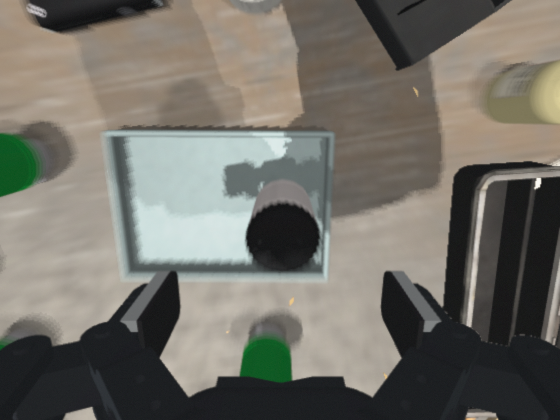

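B stands in the tray's right part. Now tube A, keeping the present yaw so the fingers stay clear of the lamp foot and the far green tube.

```bash
python3 p.py .6758 -.1505 .17 1.405
```

```text
23.075 [0.66553774 0.14132198 0.16013051] [ 2.05747203 -0.51395638  6.76631963] 0.08534143632735713 [ 0.004 -0.034 -0.    -0.161 -0.     0.   ]
shift [-0.01   -0.2861  0.0583] rot [ 0.0004  0.01   -0.0024] |d| 0.292
```

Request:
drive_tool --moves '[[[-0.01,-0.06,0.0,0,0.01,0,0],[-0.01,-0.12,0.0,0,0.01,0,0],[-0.01,-0.18,-0.005,0,0.01,0,0],[-0.01,-0.24,-0.01,0,0.01,0,0],[-0.01,-0.294,-0.016,0,0.01,0,0]]]'

```text
clock: 23.7
tcp_pos: [0.6009, -0.1482, 0.1693]
orientation: [0.705, 0.059, 0.704, -0.058]
wrist_force: [-0.2, 0.2, 0.3]
finger_gap: 0.0857
```

```bash
python3 tube.py w15 .6758 -.1511; python3 p.py .6758 -.1505 .17 1.405
```

```text
23.7 [ 0.6009 -0.1482  0.1693] [-0.702 -0.062 -0.097 -0.039  0.002 -0.698]
[290.3327 288.6058]
0.72 [548.0, 329.9] 525
0.68 [333.2, 357.2] 2134
0.61 [408.7, 178.6] 5217
0.55 [292.6, 301.5] 4681
(array([ 0.6763, -0.1504]), np.float64(0.038029491901397705))
23.8 [ 0.60014782 -0.1513661   0.16915551] [ 0.38626677 -0.46928685  0.53107654] 0.08538989499728411 [0.072 0.003 0.004 0.01  0.045 0.05 ]
shift [-0.0008  0.0138  0.0744] rot [-0.0064  0.0005 -0.0008] |d| 0.076
```

View pics/w15.png

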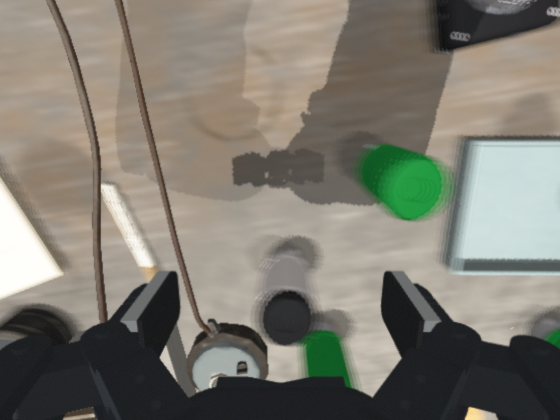

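A's fit (0.6763, −0.1504) agrees with the top view. The lamp's round foot at (228,362) is close on the −y side, and the far green tube is at (328,350). I'll check finger clearance.

```bash
python3 - <<'E'
from h import *
import pickle
s=pickle.load(open('w15.pkl','rb'))[0]
for z in(.02,.05):
  print('foot wrist edges',[onz('wrist',u,z,s)[:2].round(3) for u in((190,365),(267,360),(228,328))],'top',[onz('top',u,z)[:2].round(3) for u in((410,126),(394,127),(410,143))])
ax=np.array([.6763,-.1504])
for yaw in(1.1,1.25,1.4):
  print(yaw,[(ax+k*np.array([np.cos(yaw),np.sin(yaw)])).round(3) for k in(-.057,.057)])
for yaw in(1.2,1.3): plan(s,[*ax,.17],yaw)
E
python3 - <<'E'
import cv2
im=cv2.imread('pics/top0.png');cv2.imwrite('pics/t0c.png',cv2.resize(im[80:240,320:480],None,fx=4,fy=4,interpolation=cv2.INTER_CUBIC)[:600])
E
```

```text
foot wrist edges [array([ 0.761, -0.267]), array([ 0.769, -0.189]), array([ 0.725, -0.22 ])] top [array([ 0.771, -0.23 ]), array([ 0.769, -0.191]), array([ 0.728, -0.228])]
foot wrist edges [array([ 0.737, -0.254]), array([ 0.744, -0.183]), array([ 0.705, -0.211])] top [array([ 0.76 , -0.221]), array([ 0.758, -0.183]), array([ 0.718, -0.218])]
1.1 [array([ 0.65 , -0.201]), array([ 0.702, -0.1  ])]
1.25 [array([ 0.658, -0.204]), array([ 0.694, -0.096])]
1.4 [array([ 0.667, -0.207]), array([ 0.686, -0.094])]
shift [-0.0006  0.0102  0.0748] rot [ 0.205   0.0007 -0.0023] |d| 0.075
shift [-0.0006  0.0102  0.0748] rot [ 0.105   0.0008 -0.0023] |d| 0.075
```

View pics/t0c.png

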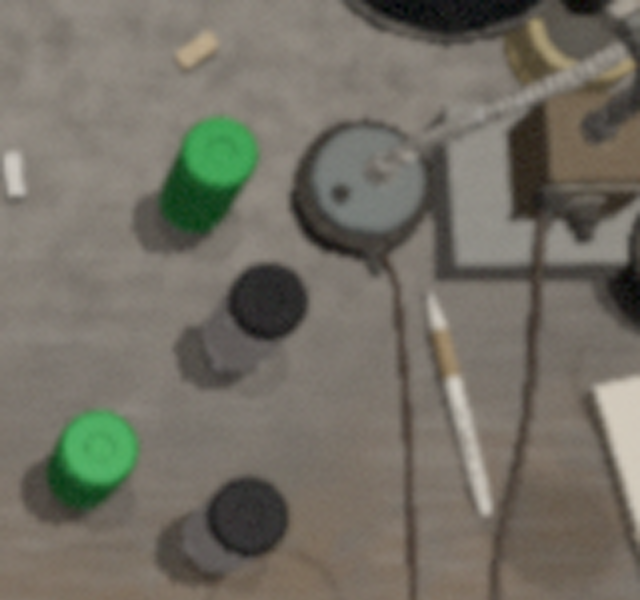

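Clearance is fine (more than 50 mm to the lamp foot). Moving over A and down.

Request:
drive_tool --moves '[[[0,0.007,0.04,0.05,0,0,0],[0,0.014,0.075,0.1,0,0,0],[0,0.014,0.075,0.1,0,0,0],[0.05,0.014,0.075,0.1,0,0,0],[0.1,0.014,0.075,0.1,0,0,0]]]'

```text
clock: 24.42
tcp_pos: [0.6767, -0.1498, 0.069]
orientation: [0.701, 0.096, 0.7, -0.095]
wrist_force: [0.5, 0.3, 1.0]
finger_gap: 0.0855
```

```bash
python3 p.py .6763 -.1504 .045 1.3
```

```text
24.425 [ 0.67668346 -0.14976445  0.06896564] [0.53316497 0.346196   0.96432056] 0.08554328039551598 [-0.002  0.258 -0.606 -0.84   0.     0.001]
shift [ 0.024  -0.0007 -0.0003] rot [-0.0002  0.0024 -0.0007] |d| 0.024
```

Request:
drive_tool --moves '[[[0.02,0,0,0,0.002,0,0],[0.024,0,0,0,0.002,0,120],[0.024,0,0,0,0.002,0,255],[0.024,0,0,0,0.002,0,255],[0.024,0,0,0,0.002,0,255]]]'

```text
clock: 25.05
tcp_pos: [0.6778, -0.15, 0.0467]
orientation: [0.702, 0.096, 0.7, -0.095]
wrist_force: [-0.2, 0.5, 2.5]
finger_gap: 0.0432
```

```bash
python3 p.py .6477 .0503 .19 1.405
```

```text
25.05 [ 0.67775228 -0.15003977  0.04665464] [-0.23179157  0.45032021  2.4859496 ] 0.043165272131438524 [ 0.     0.002  0.    -0.001 -0.001 -0.001]
shift [-0.1435  0.1851 -0.0821] rot [-0.1051  0.0031 -0.0005] |d| 0.248
```

Request:
drive_tool --moves '[[[-0.05,0,0,0,0,0,255],[-0.11,0,0,0,0,0,255],[-0.125,0.05,-0.022,-0.03,0,0,255],[-0.125,0.1,-0.044,-0.06,0,0,255],[-0.125,0.15,-0.066,-0.09,0,0,255]]]'

```text
clock: 25.68
tcp_pos: [0.654, 0.0134, 0.1727]
orientation: [0.706, 0.064, 0.702, -0.064]
wrist_force: [0.6, 1.9, -1.0]
finger_gap: 0.0432
```

```bash
python3 p.py .6477 .0503 .11 1.405
```

```text
25.675 [0.65396242 0.01340735 0.1727199 ] [ 0.58884984  1.8659559  -1.04676828] 0.04321502571364837 [ 0.651 -0.133 -0.234 -0.092 -0.002  0.401]
shift [ 0.0627  0.0351 -0.0131] rot [-0.0149  0.0052 -0.0007] |d| 0.073
```

Request:
drive_tool --moves '[[[0.01,0.035,-0.013,-0.015,0.004,0,255],[0.05,0.035,-0.013,-0.015,0.004,0,255],[0.067,0.035,-0.013,-0.015,0.004,0,255],[0.067,0.035,-0.013,-0.015,0.004,0,255],[0.067,0.035,-0.013,-0.015,0.004,0,255]]]'

```text
clock: 26.3
tcp_pos: [0.6487, 0.0494, 0.1069]
orientation: [0.706, 0.059, 0.704, -0.059]
wrist_force: [0.1, 0.4, -0.6]
finger_gap: 0.0433
```

```bash
python3 f.py 5; python3 q.py w16; python3 p.py .6477 .0503 .05 1.405
```

```text
26.5 [0.649 0.05  0.107] [-0.121 -0.326 -0.963] [-0.028 -0.014 -0.021] 0.04352175569329703 1.4044095320668142
26.55 [0.6485 0.0497 0.1067] F [-0.8025  0.5048 -0.8523] Ftool [ 0.8502  0.3643 -0.8774] M [0.0065 0.0098 0.027 ] 0.0430897852030978 yaw 1.4045132836110297 tilt 0.0008351181091788978 0.002812827343413926
26.6 [0.64830729 0.04986397 0.10647898] [-0.14391073 -0.35832791 -0.39612693] 0.04345116729284093 [ 0.003  0.003 -0.005 -0.001 -0.001  0.001]
shift [ 0.0565  0.0003 -0.0008] rot [-0.0004  0.0025 -0.0009] |d| 0.056
```

View pics/w16.png

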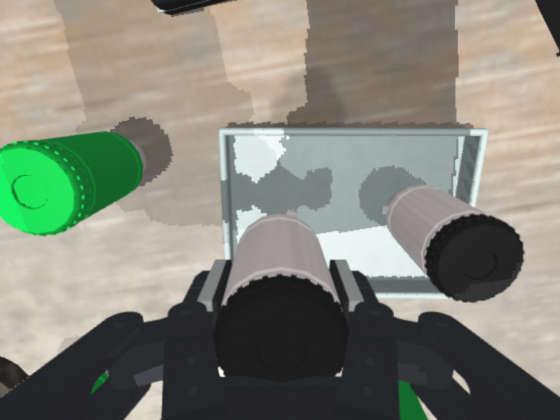

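A weighs about 0.9 N, so it is light too, which fits C being the heavy one. B stands upright at the tray's other end. Lowering A.

Request:
drive_tool --moves '[[[0.03,0,-0.001,0,0.002,0,255],[0.047,0,-0.001,0,0.002,0,255],[0.053,0,-0.001,0,0.002,0,255],[0.056,0,-0.001,0,0.002,0,255],[0.057,0,-0.001,0,0.002,0,255]]]'

```text
clock: 27.22
tcp_pos: [0.648, 0.05, 0.05]
orientation: [0.705, 0.059, 0.704, -0.058]
wrist_force: [-0.4, -1.0, 0.4]
finger_gap: 0.0433
```

```bash
python3 f.py 2
```

```text
27.275 [0.648 0.05  0.05 ] [-0.114 -0.494 -0.68 ] [0.01  0.01  0.021] 0.043367143618631844 1.4046791079170446
```

Not quite touching yet; a touch lower, then release (opening only part-way first).

Request:
drive_tool --moves '[[[0.0005,0,0,0,0,0,255],[0.001,0,0,0,0,0,255],[0.0015,0,0,0,0,0,255],[0.0015,0,0,0,0,0,255],[0.0015,0,0,0,0,0,255]]]'

```text
clock: 27.95
tcp_pos: [0.6484, 0.05, 0.0496]
orientation: [0.706, 0.059, 0.704, -0.058]
wrist_force: [-1.4, -0.1, 5.4]
finger_gap: 0.0436
```

```bash
python3 f.py 2
```

```text
28.0 [0.648 0.05  0.05 ] [-1.791  0.196  5.096] [ 0.031  0.272 -0.013] 0.043626111432361926 1.4047093470770549
```

Request:
drive_tool --moves '[[[0,0,0,0,0,0,200],[0,0,0,0,0,0,20],[0,0,0,0,0,0,20],[-0.03,0,0,0,0,0,20],[-0.08,0,0,0,0,0,20]]]'

```text
clock: 28.68
tcp_pos: [0.6464, 0.05, 0.1279]
orientation: [0.704, 0.059, 0.705, -0.058]
wrist_force: [0.5, 0.2, 0.6]
finger_gap: 0.0783
```

```bash
python3 p.py .5 -.05 .25 1.571
```

```text
28.675 [0.64642524 0.05000334 0.12786852] [0.53071347 0.21362657 0.64236329] 0.07829332785811859 [-0.002 -0.29   0.631  0.869  0.001 -0.003]
shift [-0.1219 -0.1228 -0.1282] rot [-0.1663 -0.0023 -0.0006] |d| 0.215
```

Request:
drive_tool --moves '[[[-0.06,0,0,0,0,0,20],[-0.11,-0.03,-0.03,0,0,0,20],[-0.13,-0.07,-0.07,0,0,0,20],[-0.15,-0.11,-0.11,0,0,0,20],[-0.15,-0.11,-0.11,0,0,0,20]]]'

```text
clock: 29.3
tcp_pos: [0.5184, -0.0421, 0.2806]
orientation: [0.705, 0.06, 0.704, -0.06]
wrist_force: [0.5, 0.0, 0.4]
finger_gap: 0.079
```

```bash
python3 - <<'E'
from h import *
print(st()['clock'],st()['tcp_pos'],st()['wrist_force'])
for n in('wrist','scene','top'): 
    im=snap(n,n+'9.png')
c=cv2.imread('pics/scene9.png')[150:350,200:400];cv2.imwrite('pics/s9c.png',cv2.resize(c,None,fx=3,fy=3,interpolation=cv2.INTER_CUBIC))
c=cv2.imread('pics/top9.png')[110:310,140:420];cv2.imwrite('pics/t9c.png',cv2.resize(c,None,fx=2.8,fy=2.8,interpolation=cv2.INTER_CUBIC))
E
```

```text
29.3 [ 0.51837445 -0.04208519  0.28062338] [0.54139517 0.0027964  0.43088786]
```

View pics/s9c.png

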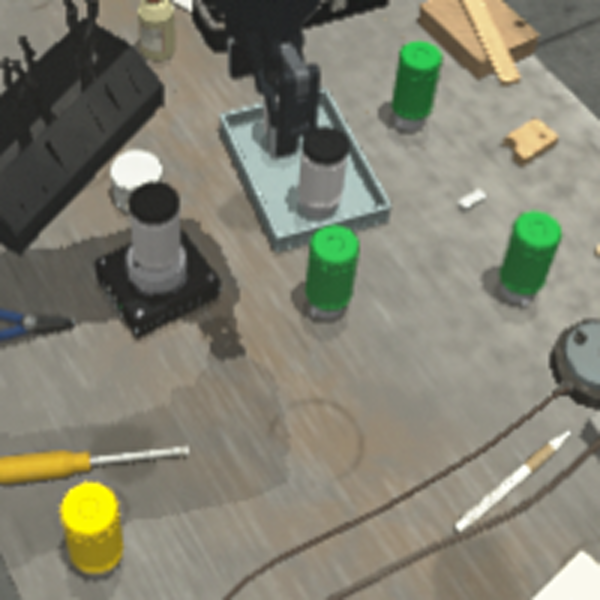

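View pics/t9c.png

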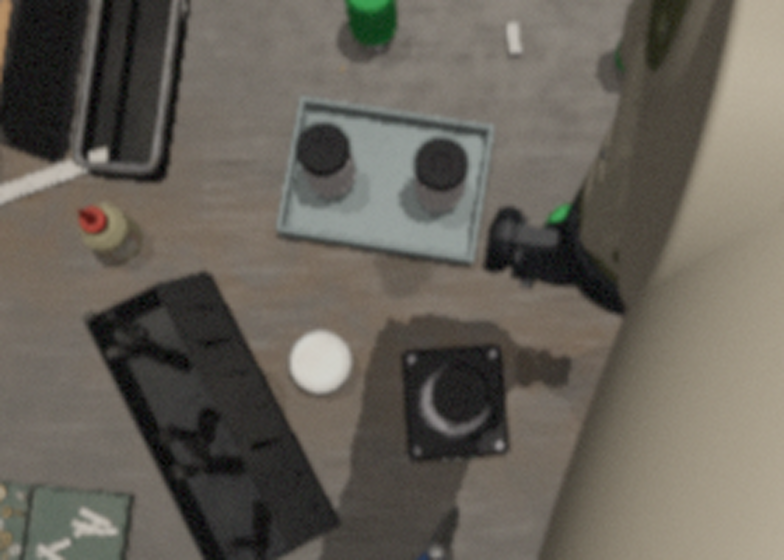

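View pics/wrist9.png

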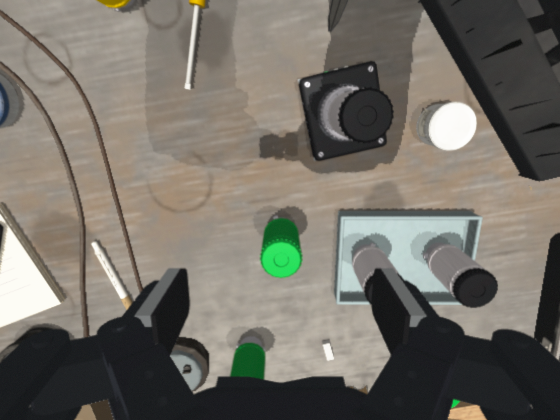

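All three tubes stand upright: two in the tray (top crop (328,160) and (438,175)) and the heavy one in the dock. Bottle and tin look unmoved. I have time for one numeric check from the fixed cameras.

```bash
python3 - <<'E'
from fit import *
np.set_printoptions(precision=4,suppress=True)
D={}
for n in('top','scene'):
    cams.read_camera(n)
    for c in('tube_1','oil_bottle','screw_tin'): D[n,c]=finder.regions_of(n,c)
def near(n,X,c='tube_1',tol=14):
    p=proj(n,[X])[0];L=[r for r in D[n,c] if np.hypot(*(r['point']-p))<tol]
    return min(L,key=lambda r:np.hypot(*(r['point']-p)))['pixels'] if L else None
obs=[(n,near(n,(.4625,.0385,.1)),None) for n in('top','scene')];obs=[o for o in obs if o[1] is not None];print(len(obs))
for z0 in(.032,.036,.0385,.041,.047):
    if obs: print('dock',z0,fit(obs,[p+[0,0,z0] for p in TUBE[1:]],(.4625,.0385)))
for X in((.6629,.1411),(.648,.05)):
    obs=[(n,near(n,(*X,.055)),None) for n in('top','scene')];obs=[o for o in obs if o[1] is not None]
    if obs:print('tray',len(obs),fit(obs,[p+[0,0,.003] for p in TUBE],X))
for c in('oil_bottle','screw_tin'): print(c,[(n,D[n,c][0]['point']) for n in('top','scene') if D[n,c]])
print(st()['clock'],st()['qvel'])
E
```

```text
2
dock 0.032 (array([0.4639, 0.0386]), np.float64(0.09075582027435303))
dock 0.036 (array([0.463 , 0.0383]), np.float64(0.09060224890708923))
dock 0.0385 (array([0.4631, 0.0384]), np.float64(0.09570246934890747))
dock 0.041 (array([0.4631, 0.0383]), np.float64(0.10614046454429626))
dock 0.047 (array([0.4627, 0.0384]), np.float64(0.14059603214263916))
tray 1 (array([0.6605, 0.1436]), np.float64(0.04386436939239502))
tray 2 (array([0.6469, 0.0488]), np.float64(0.09977367520332336))
oil_bottle [('top', [176.5, 192.5]), ('scene', [252.5, 156.6])]
screw_tin [('top', [256.2, 235.8]), ('scene', [243.3, 209.8])]
29.85 [-0.0027 -0.007  -0.      0.0006 -0.0008 -0.0009]
```

The fixed cameras can't resolve the locked height to a millimetre, but the felt catch and the close wrist view both put it at the catch. Bottle and tin moved at most 2 px, about 5 mm (detector noise), and the arm is at rest touching nothing. Handing in.

```bash
python3 - <<'E'
from h import *
s=st();print(s['clock'],s['wrist_force'],s['qvel'])
print(env.hand_in())
E
```

```text
29.85 [0.33725389 0.10323682 0.58973359] [-2.70158535e-03 -7.04917078e-03 -2.59013620e-06  6.45786901e-04
 -8.09510756e-04 -8.54257469e-04]
the job is handed in; nothing more can be done
None
```

I locked the heavy tube into the charging dock and stood both light tubes in the grey tray, then handed the job in at 29.85 s. No verdict was reported.

**Finding the heavy tube:** I lifted each tube and read the wrist force. The tube nearest the robot pulled 2.6 N (about 0.27 kg), and the other two about 1.0 N each.

**Locking:** I measured the slot line and the lug direction from wrist pictures. I lowered the tube into the slots and turned it 0.87 rad clockwise to the stop. The highest readings were about 18 N pressing and 0.34 N m turning. After easing off, the tube was held against a firm 16 N upward pull. That point was 6.9 mm above the deepest one, which matches the catch (6.5 mm) and not the plain channel roof (4 mm).

**Last checks:**
- **Dock tube:** it looks upright, and its fitted axis lies within about 1 mm of the collar axis. The wrist view fits the catch height.
- **Height not confirmed by the fixed cameras:** they fitted 32 to 38.5 mm above the table about equally well, against the expected 38.5 mm. The locked height therefore rests on the felt catch and the wrist view.
- **Tray tubes:** both look upright about 9 cm apart. One of the two fits used a single camera only.
- **Bystanders:** the bottle and tin shifted by about 2 pixels at most, which is within detector noise.
- **Arm:** at rest, well above everything, with no contact force.

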